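# Load the pipettes into the UV steriliser

## Task

The pipetting is finished: pull the steriliser's tray right out to its stop, lay every pipette that is on the bench in its own place on the tray's rack, handle in the front comb and shaft in the matching rear notch with the nose pointing to the back, and then push the loaded tray fully home. Do not knock over the two glass bottles.

Things in the scene. Friction and masses are not known exactly. Their poses are not given: they have to be found in the camera images.
- tray (a joint): pull-out tray of the UV steriliser, a fixed white box 270 deep, 270 wide, 120 high, its front facing the robot (yaw within 0.08 rad). m: 0 fully home, grows to 0.230 at its stop, pulled out towards the robot (-x of tray_handle). Starts home or up to 15 mm ajar; stays where it is left; 2 N move it (plus 8 N per m/s). At its stop the box's opening is 277 behind (+x of) tray_handle.
- tray_handle (a point): middle of the tray's bar handle, on the bar's axis: round steel bar 11 thick, 120 long along y, 82 above the bench, clear above and below, a stem at each end. The frame moves with the tray: x to the back of the tray, y left, z up. Front panel: outer face 35 behind the bar, 12 thick, 262 wide, top 98 above the bench. Tray floor 12 above the bench, side rims 26.
- rack (a point): middle of the rack's front comb, at notch-bottom level: x 104, y 0, z -52 in tray_handle's frame, axes as tray_handle. Two upright combs 4 thick across the tray, notches at y 81, 27, -27, -81. Front notches 36 wide; rear ones 132 further back (x), bottoms 31 higher, 18 wide; teeth 14 high. A pipette lies with its x -25 on the front comb, x 110 on the rear, nose to the back, 0.17 rad up.
- pip0: white pipette, about 90 g, on the bench; 3 or 4 are present. Origin: centre of the handle, on the pipette's axis; x along it to the nose, z up through the finger hook. Handle x -52.5 to 52.5, 26 wide (y), 28 high (z). Round shaft on the axis: 18 diameter to x 87.5, 11 to x 132.5, 7 to the nose at x 142.5. Plunger to x -72.5. Hook at x -48 to -21, to z 26. Balances at x 10.
- pip0_nose (a point): nose tip of pip0, on its axis (x 142.5 of its body).
- pip1: another pipette, the same as pip0. At the start all lie hook up, handle towards the robot; None if absent.
- pip1_nose (a point): nose tip of pip1, on its axis (x 142.5 of its body).
- pip2: another pipette, the same as pip0. At the start all lie hook up, handle towards the robot; None if absent.
- pip2_nose (a point): nose tip of pip2, on its axis (x 142.5 of its body).
- pip3: another pipette, the same as pip0. At the start all lie hook up, handle towards the robot; None if absent.
- pip3_nose (a point): nose tip of pip3, on its axis (x 142.5 of its body).
- bottle: bystander: glass jar with blue cap, 62 diameter, 125 high, standing near the steriliser's left side; origin at the centre of its underside.
- amber: bystander: amber glass bottle, 60 diameter, 140 high, standing to the right of the steriliser; origin at the centre of its underside.

How it is judged:
On the way, in this order (a step that is already met when the one before it is completed fails the run):
1. the tray is pulled out to its stop (value of joint tray above 0.22 m), for 0.2 s.
2. every pipette lies on the rack of the open tray (value of joint tray above 0.15 m and z of pip0 in the frame of rack between 0.01 and 0.026 m and z of pip0_nose in the frame of rack between 0.03 and 0.052 m and x of pip0_nose in the frame of rack between 0.13 and 0.196 m and angle between the x axis of each of pip0, pip1, pip2, pip3 and the x axis of rack, either way round below 0.27 rad and z of pip1 in the frame of rack between 0.01 and 0.026 m and z of pip1_nose in the frame of rack between 0.03 and 0.052 m and x of pip1_nose in the frame of rack between 0.13 and 0.196 m and z of pip2 in the frame of rack between 0.01 and 0.026 m and z of pip2_nose in the frame of rack between 0.03 and 0.052 m and x of pip2_nose in the frame of rack between 0.13 and 0.196 m and z of pip3 in the frame of rack between 0.01 and 0.026 m and z of pip3_nose in the frame of rack between 0.03 and 0.052 m and x of pip3_nose in the frame of rack between 0.13 and 0.196 m), for 0.2 s.
At the end, for the whole second after the job is handed in: The tray is home within 6 mm and every pipette present lies still in both combs, nose to the back: relative to rack its origin is 10 to 26 mm above, its nose 30 to 52 above and 130 to 196 behind, within 0.27 rad of the tray's direction (value of joint tray below 0.006 m and z of pip0 in the frame of rack between 0.01 and 0.026 m and z of pip0_nose in the frame of rack between 0.03 and 0.052 m and x of pip0_nose in the frame of rack between 0.13 and 0.196 m and angle between the x axis of each of pip0, pip1, pip2, pip3 and the x axis of rack, either way round below 0.27 rad and z of pip1 in the frame of rack between 0.01 and 0.026 m and z of pip1_nose in the frame of rack between 0.03 and 0.052 m and x of pip1_nose in the frame of rack between 0.13 and 0.196 m and z of pip2 in the frame of rack between 0.01 and 0.026 m and z of pip2_nose in the frame of rack between 0.03 and 0.052 m and x of pip2_nose in the frame of rack between 0.13 and 0.196 m and z of pip3 in the frame of rack between 0.01 and 0.026 m and z of pip3_nose in the frame of rack between 0.03 and 0.052 m and x of pip3_nose in the frame of rack between 0.13 and 0.196 m and linear speed of each of pip0, pip1, pip2, pip3 below 0.02 m/s); the robot touches nothing.
It fails at once if the glass jar is knocked over (angle between bottle's own z axis and vertical above 0.6 rad).
It fails at once if the amber bottle is knocked over (angle between amber's own z axis and vertical above 0.6 rad).
Of pip0, pip1, pip2, pip3 only 3 to 4 are there at a start; the rules pass over those that are not, and their reading is None.
At some moment in a run one of pip0, pip1, pip2, pip3 may be knocked a few centimetres aside while the robot is not near it.
Once in a run the grip may slacken for a moment while it holds something.
It also fails if it takes over 208 s, if anything falls off the work surface, if the arm or the gripper's body presses on something with over 40 N, if the wrist force passes 120 N, or if a joint passes its speed limit or range.

## Robot

A 6-joint arm with a two-finger parallel gripper is mounted at the origin on the work surface. World frame = base frame: x ahead of the robot, y to its left, z up, the work surface at z = 0. Lengths are in m, angles in rad, forces in N, time in s.
With the tool pointing down it reaches from about 0.35 to 0.975 m from the base axis. Payload 4.9 kg.
Tool frame: the origin (TCP) lies at the very end of the fingers, on their centre line; the grasp point (between the pads) lies 19 mm behind it; z points along the fingers, y is the line along which they close (so a half turn about z gives the same grasp; the last joint's range is limited). The gripper opens to 85 mm and grips with 20 to 120 N. Pads are 22 mm wide; open, the fingers measure 114 mm over their backs; the gripper's body (76 mm by 85 mm) begins 54 mm behind the grasp point. The pads swing forward as they close: fully open they stand 13 mm farther back than shut.
Start: joints at [-1.467, 0.053, 1.613, -0, 1.476, -0.119], TCP at [0.138, -0.61, 0.231] pointing down, gripper open.
Joint ranges: [-3.01, 3.01], [-1.01, 2.22], [0.06, 2.58], [-1.02, 4.17], [0.09, 2.62], [-3.14, 3.14]. Speed limits (rad/s): [2.57, 2.57, 3.14, 3.14, 3.14, 3.14].

## Interface

Orientations are given as a unit quaternion [w, x, y, z].
In Python, from plant import manip gives the robot as it stands.
- The arm moves only by the tool send_rows, never from a script. Its argument "increments" is a list of rows, each an object of numbers: "claw": the closure, from -1 (fully open) to 1 (shut); "dx", "dy", "dz": the shift along the tool's x, y, z in units of 0.5 m (1.0 is 0.5 m); "yaw": the turn about the tool's z in units of 1.5 rad (1.0 is 1.5 rad). A call has 1 to 20 rows; each row is the pose to reach, as a shift and turn from the pose commanded when the call began, along the tool's axes at that moment; what a row does not reach only later rows make up. A row lasts 1/8 s, in which the tool goes at most 62.5 mm and 10.7 degrees, less where a joint would pass 70% of its speed; a pose out of reach is approached as far as the arm can. A call with a number of a shift or a turn outside -1 to 1 is refused whole. A call with a gripper value outside its range is refused whole. The fingers move at their own pace and stop on an object; the grip force is fixed at half the most. Time passes only in rows, so rows that repeat a pose let the fingers close. It gives the time, the measured TCP pose, the force, the opening and the grip force at its end, in the units of the state.
- manip.state(): the state, without advancing time (a new reading comes with each control period).
- manip.grab_frame(name): name is "side" or "top" or "wrist"; returns the picture (384x512x3 uint8, red, green, blue); there is no depth.
- manip.camera_params(name): a dict with "camera_matrix" (3x3 intrinsics, pixels), "extrinsics" (4x4, takes a point from world to camera coordinates); the wrist camera has in their place "tool_from_camera" (4x4, takes a point from camera to tool coordinates, whose origin is the TCP and whose axes are the flange's). Camera axes: x right, y down, z forward; pixel columns grow to the right and rows downward; lengths in m; the calibration is good to about 2 mm. A picture is of the moment at which its call begins: read the wrist's pose just before it. camera_params takes no time and is no camera call.
- manip.job_done(): hands the job in; it is judged then, once.
The state is a dict: "time": time; "joint_pos": joint angles; "joint_vel": joint speeds; "joint_efforts": joint torques, N m; "tool_pos": TCP position; "tool_rot": TCP orientation; "contact_force": force on the tool from outside, world axes, zero at the start; "ft_torque": the same for the moment, N m; "gripper_width": opening from 0.0 (shut) to 1.0 (fully open); "grasp_force": force on a finger pad.
Only numpy, scipy, OpenCV 4.12 (cv2) and the standard library are available. Lean on these libraries where they do the work, as an engineer would, in place of code of your own. Each camera call takes 0.05 s, during which the arm holds its last target. There are 200 camera calls.

## Working session

There is one attempt and no reset: what is moved stays moved. The work goes in short steps, Python scripts to look and compute and a tool call to move; the robot and the scene stay as the last step left them, time stands still between calls to the robot, and variables do not carry over. Pictures are saved under pics/ and viewed, at most 14 in all, crops included, and the job is handed in when it is done.

Besides the shell and the picture viewer there is one more tool, called after ">>>" as a command line: name --argument value ..., lists and objects as JSON in quotes. send_rows: Moves the arm, as the interface text tells. Shifts and turns lie within -1 to 1; 1 stands for 0.5 m of shift or 1.5 rad of turn. Its arguments: {"type":"object","properties":{"increments":{"type":"array","items":{"type":"object","properties":{"claw":{"type":"number"},"dx":{"type":"number"},"dy":{"type":"number"},"dz":{"type":"number"},"yaw":{"type":"number"}}}}},"required":["increments"]}

```bash
mkdir -p pics; ls; cat > h.py <<'E'
import numpy as np, cv2
from plant import manip
from scipy.spatial.transform import Rotation as R
def rot(q): return R.from_quat([q[1],q[2],q[3],q[0]]).as_matrix()
def snap(n,f):
    s=manip.state(); im=manip.grab_frame(n); cv2.imwrite('pics/'+f,im[:,:,::-1]); return s,im
def cam(n,s=None):
    p=manip.camera_params(n); K=np.array(p['camera_matrix'])
    if n=='wrist':
        T=np.eye(4);T[:3,:3]=rot(s['tool_rot']);T[:3,3]=s['tool_pos']
        E=np.linalg.inv(T@np.array(p['tool_from_camera']))
    else: E=np.array(p['extrinsics'])
    return K,E
def ray(K,E,u,v,z):
    d=np.linalg.inv(K)@[u,v,1]; Ri=E[:3,:3].T; c=-Ri@E[:3,3]; d=Ri@d
    return c+d*(z-c[2])/d[2]
def proj(K,E,p):
    q=K@(E[:3,:3]@np.array(p)+E[:3,3]); return q[:2]/q[2]
E
python3 - <<'E'
from h import *
for n in('top','side'):
    s,im=snap(n,n+'0.png'); K,E=cam(n); print(n,-E[:3,:3].T@E[:3,3],E[2,:3],K[0,0])
    cv2.imwrite('pics/%s0b.png'%n,cv2.resize(im[:,:,::-1],(800,600),interpolation=cv2.INTER_CUBIC))
print(s); print(manip.camera_params('wrist'))
print(rot(s['tool_rot']).round(3))
E
```

```text
pics
top [ 0.42553842 -0.01402116  1.84934947] [ 0.07566769 -0.01088153 -0.99707371] 489.54717141898755
side [-0.04280924 -1.08119714  1.20150702] [ 0.37452715  0.63627247 -0.67445294] 491.7510114006674
{'time': 0.05, 'joint_pos': array([-1.46700244e+00,  5.33674755e-02,  1.61430843e+00, -2.84805796e-05,
        1.47600064e+00, -1.18978746e-01]), 'joint_vel': array([-1.24021367e-03,  9.66249612e-04, -3.29773146e-03, -3.77467792e-04,
        1.53050106e-03,  6.54261466e-05]), 'joint_efforts': array([-2.82113224e-04, -3.95180190e+01, -3.71658397e+01, -3.54422582e-05,
        4.11887508e-03, -9.12881120e-06]), 'tool_pos': array([ 0.13802391, -0.60892259,  0.23004782]), 'tool_rot': array([-1.04202093e-03,  9.93802264e-01,  1.11157427e-01, -6.26372885e-06]), 'contact_force': array([-0.63699824,  0.21150473, -0.07094815]), 'ft_torque': array([0.00933502, 0.05243269, 0.00671454]), 'grasp_force': 0.0, 'gripper_width': 0.9950584741113491}
{'camera_matrix': array([[272.36813919,   0.        , 257.60617831],
       [  0.        , 272.36813919, 190.3699533 ],
       [  0.        ,   0.        ,   1.        ]]), 'tool_from_camera': array([[ 8.82226615e-04, -9.57893405e-01, -2.87122702e-01,
         7.29309416e-02],
       [ 9.99999611e-01,  8.48758053e-04,  2.41034683e-04,
         5.11609024e-04],
       [ 1.28121715e-05, -2.87122802e-01,  9.57893781e-01,
        -1.42360555e-01],
       [ 0.00000000e+00,  0.00000000e+00,  0.00000000e+00,
         1.00000000e+00]])}
[[ 0.975  0.221 -0.   ]
 [ 0.221 -0.975  0.002]
 [ 0.    -0.002 -1.   ]]
```

View pics/top0b.png

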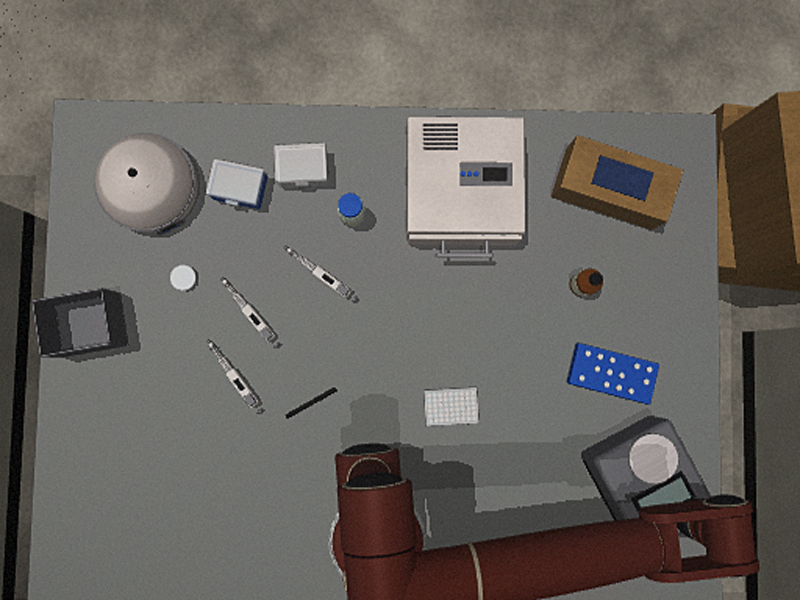

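View pics/side0b.png

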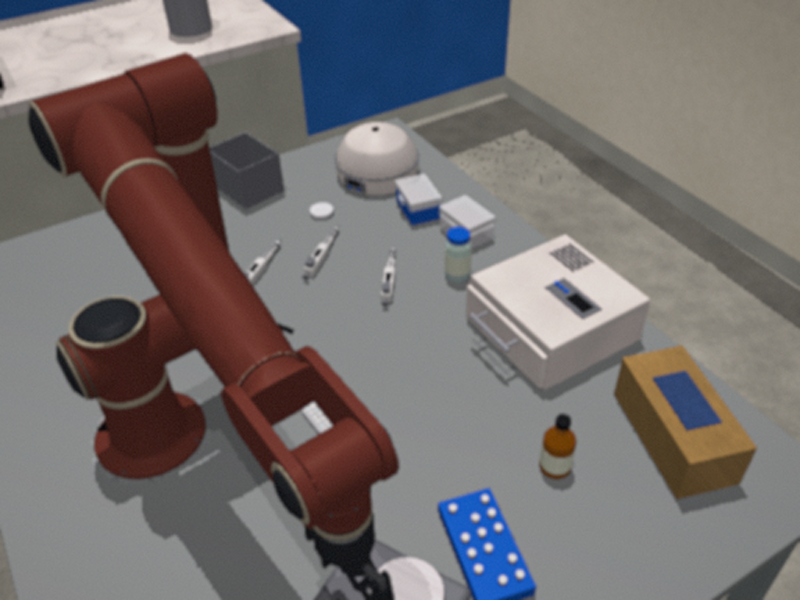

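The top view shows three pipettes (800-px picture: handles near (330,280), (258,322) and (243,385), noses up-left). The steriliser's handle is at about (466,255), the amber bottle at (587,282) and the jar at (350,208).

```bash
python3 - <<'E'
from h import *
K,E=cam('top'); f=.64
for n,u,v,z in[('handleL',440,258,.082),('handleR',493,258,.082),('boxFL',407,236,.12),('boxFR',525,236,.12),('boxBL',408,117,.12),('boxBR',524,117,.12),('p0tail',356,300,.014),('p0nose',287,247,.01),('p1t',279,345,.014),('p1n',223,280,.01),('p2t',261,411,.014),('p2n',209,341,.01),('jarcap',350,205,.125),('ambercap',594,277,.14),('pen',311,403,0)]:
    print(n,ray(K,E,u*f,v*f,z).round(3))
im=cv2.imread('pics/top0.png')
cv2.imwrite('pics/c1.png',cv2.resize(im[145:275,125:345],(0,0),fx=3.6,fy=3.6,interpolation=cv2.INTER_CUBIC))
E
```

```text
handleL [ 0.669 -0.134  0.082]
handleR [ 0.672 -0.257  0.082]
boxFL [ 0.713 -0.055  0.12 ]
boxFR [ 0.719 -0.325  0.12 ]
boxBL [ 0.991 -0.052  0.12 ]
boxBR [ 0.997 -0.321  0.12 ]
p0tail [0.573 0.063 0.014]
p0nose [0.698 0.233 0.01 ]
p1t [0.461 0.244 0.014]
p1n [0.615 0.384 0.01 ]
p2t [0.304 0.282 0.014]
p2n [0.467 0.412 0.01 ]
jarcap [0.781 0.077 0.125]
ambercap [ 0.626 -0.478  0.14 ]
pen [0.324 0.165 0.   ]
```

View pics/c1.png

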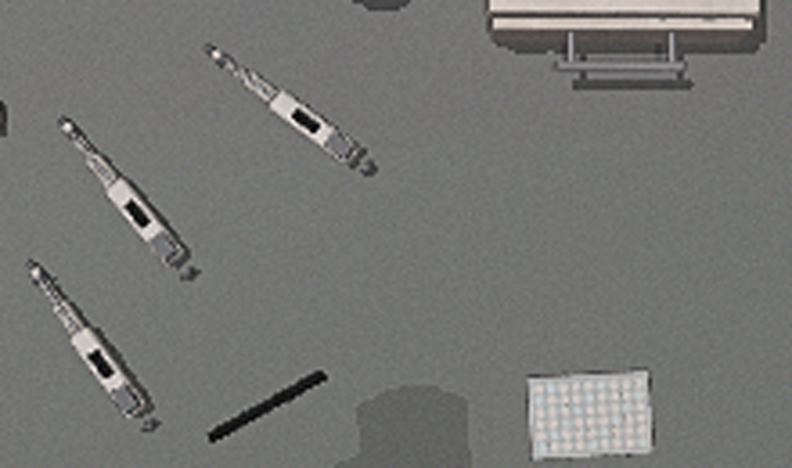

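```bash
cat >> h.py <<'E'
def goto(x,y,z,phi):
    s=manip.state(); M=rot(s['tool_rot']); p=s['tool_pos']
    d=M.T@(np.array([x,y,z])-p)/.5; c=np.arctan2(M[1,0],M[0,0])
    print('from',p.round(4),'phi %.3f'%c,'F',s['contact_force'].round(1),'w %.3f t %.1f'%(s['gripper_width'],s['time']))
    print('dx,dy,dz,yaw',d.round(4),round(-((phi-c+np.pi)%(2*np.pi)-np.pi)/1.5,4))
E
python3 -c "
from h import *
goto(.62,-.24,.25,1.593)"
```

```text
from [ 0.138  -0.609   0.2302] phi 0.223 F [-0.4 -0.3  0.8] w 0.999 t 0.1
dx,dy,dz,yaw [ 1.1032 -0.5068 -0.0385] -0.9135
```

>>> send_rows --increments '[{"dx": 0.12, "dy": -0.05, "dz": -0.04, "yaw": -0.1, "claw": 0.38}, {"dx": 0.24, "dy": -0.1, "dz": -0.04, "yaw": -0.2, "claw": 0.38}, {"dx": 0.36, "dy": -0.16, "dz": -0.04, "yaw": -0.3, "claw": 0.38}, {"dx": 0.48, "dy": -0.22, "dz": -0.04, "yaw": -0.42, "claw": 0.38}, {"dx": 0.6, "dy": -0.28, "dz": -0.04, "yaw": -0.54, "claw": 0.38}, {"dx": 0.7, "dy": -0.33, "dz": -0.04, "yaw": -0.66, "claw": 0.38}, {"dx": 0.8, "dy": -0.38, "dz": -0.04, "yaw": -0.78, "claw": 0.38}, {"dx": 0.9, "dy": -0.42, "dz": -0.04, "yaw": -0.88, "claw": 0.38}, {"dx": 1.0, "dy": -0.46, "dz": -0.04, "yaw": -0.9135, "claw": 0.38}, {"dx": 1.0, "dy": -0.46, "dz": -0.04, "yaw": -0.9135, "claw": 0.38}, {"dx": 1.0, "dy": -0.46, "dz": -0.04, "yaw": -0.9135, "claw": 0.38}, {"dx": 1.0, "dy": -0.46, "dz": -0.04, "yaw": -0.9135, "claw": 0.38}]'

```text
time: 1.6
tool_pos: [0.574, -0.2755, 0.2511]
tool_rot: [-0.0, 0.7, 0.714, -0.0]
contact_force: [-0.4, 0.4, 0.3]
gripper_width: 0.31
grasp_force: 0.0
```

```bash
python3 - <<'E'
from h import *
goto(.665,-.196,.2,1.593)
s,im=snap('wrist','w1.png')
snap('top','top1.png')
K,E=cam('wrist',s)
print(proj(K,E,(.67,-.196,.082)))
cv2.imwrite('pics/w1b.png',cv2.resize(im[:,:,::-1],(800,600),interpolation=cv2.INTER_CUBIC))
E
```

```text
from [ 0.574  -0.2755  0.2511] phi 1.591 F [-0.4  0.4  0.3] w 0.310 t 1.6
dx,dy,dz,yaw [0.1553 0.1852 0.1022] -0.001
[347.24468983 104.06127643]
```

View pics/w1b.png

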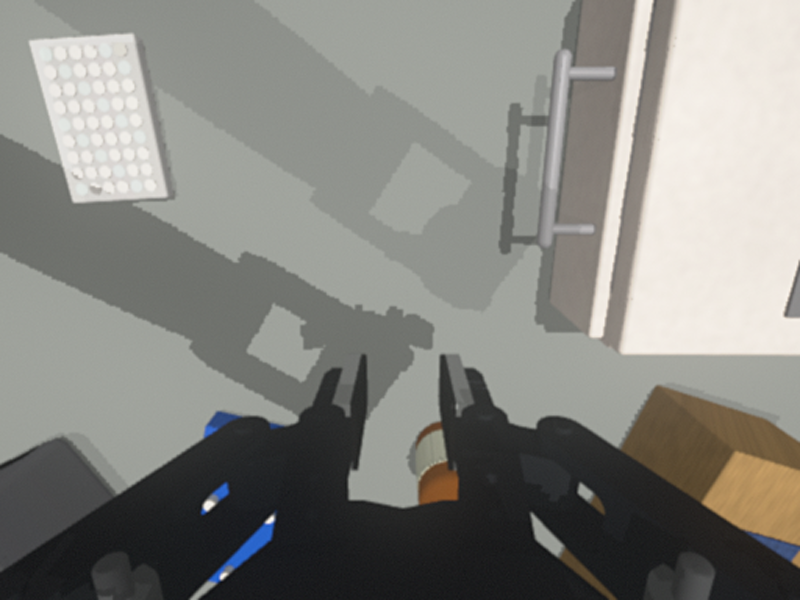

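The wrist picture shows the bar's axis running from (565,55) to (546,241).

```bash
python3 - <<'E'
from h import *
s=manip.state(); K,E=cam('wrist',s)
a=ray(K,E,565*.64,55*.64,.082);b=ray(K,E,546*.64,241*.64,.082);m=(a+b)/2
print(a.round(4),b.round(4),m,np.linalg.norm(a-b),np.arctan2(-(a-b)[0],(a-b)[1]))
m[0]-=.001
goto(m[0],m[1],.15,1.593)
im=cv2.imread('pics/top1.png');cv2.imwrite('pics/t1b.png',cv2.resize(im,(800,600),interpolation=cv2.INTER_CUBIC))
E
```

```text
[ 0.6771 -0.129   0.082 ] [ 0.6791 -0.2509  0.082 ] [ 0.67809368 -0.18996156  0.082     ] 0.12196238527831142 0.016452677652087844
from [ 0.5741 -0.2756  0.2513] phi 1.591 F [-0.6 -0.4  0.2] w 0.312 t 1.7
dx,dy,dz,yaw [0.1671 0.2095 0.2026] -0.0012
```

View pics/t1b.png

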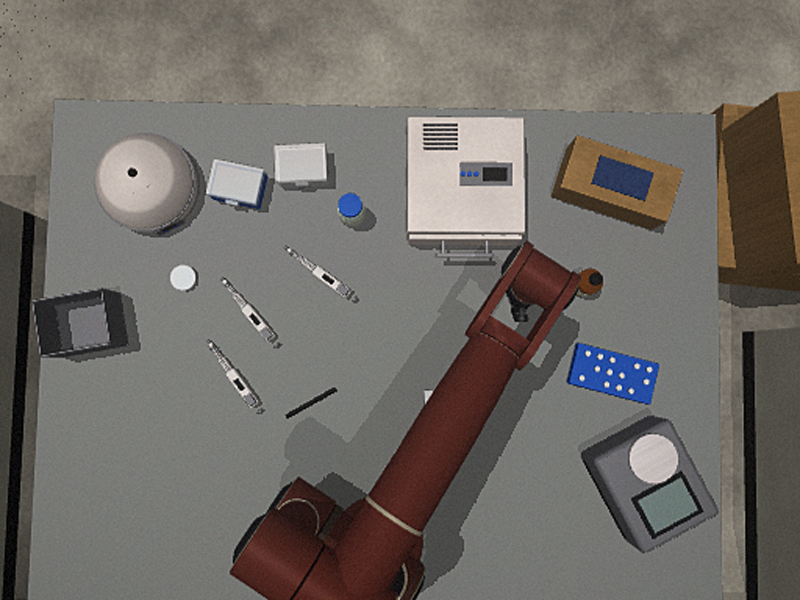

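Only three pipettes are present. Next I approach the bar, descend and close.

>>> send_rows --increments '[{"dx": 0.08, "dy": 0.1, "dz": 0.1, "claw": 0.38}, {"dx": 0.16, "dy": 0.2, "dz": 0.18, "claw": 0.38}, {"dx": 0.167, "dy": 0.208, "dz": 0.2, "claw": 0.38}, {"dx": 0.167, "dy": 0.208, "dz": 0.2, "claw": 0.38}, {"dx": 0.167, "dy": 0.208, "dz": 0.25, "claw": 0.38}, {"dx": 0.167, "dy": 0.208, "dz": 0.3, "claw": 0.38}, {"dx": 0.167, "dy": 0.208, "dz": 0.34, "claw": 0.38}, {"dx": 0.167, "dy": 0.208, "dz": 0.377, "claw": 0.38}, {"dx": 0.167, "dy": 0.208, "dz": 0.377, "claw": 0.38}, {"dx": 0.167, "dy": 0.208, "dz": 0.377, "claw": 1}, {"dx": 0.167, "dy": 0.208, "dz": 0.377, "claw": 1}, {"dx": 0.167, "dy": 0.208, "dz": 0.377, "claw": 1}, {"dx": 0.167, "dy": 0.208, "dz": 0.377, "claw": 1}]'

```text
invalid input
```

>>> send_rows --increments '[{"dx": 0.08, "dy": 0.1, "dz": 0.1, "claw": 0.38}, {"dx": 0.16, "dy": 0.2, "dz": 0.18, "claw": 0.38}, {"dx": 0.167, "dy": 0.208, "dz": 0.2, "claw": 0.38}, {"dx": 0.167, "dy": 0.208, "dz": 0.2, "claw": 0.38}, {"dx": 0.167, "dy": 0.208, "dz": 0.25, "claw": 0.38}, {"dx": 0.167, "dy": 0.208, "dz": 0.3, "claw": 0.38}, {"dx": 0.167, "dy": 0.208, "dz": 0.34, "claw": 0.38}, {"dx": 0.167, "dy": 0.208, "dz": 0.377, "claw": 0.38}, {"dx": 0.167, "dy": 0.208, "dz": 0.377, "claw": 0.38}, {"dx": 0.167, "dy": 0.208, "dz": 0.377, "claw": 0.99}, {"dx": 0.167, "dy": 0.208, "dz": 0.377, "claw": 0.99}, {"dx": 0.167, "dy": 0.208, "dz": 0.377, "claw": 0.99}, {"dx": 0.167, "dy": 0.208, "dz": 0.377, "claw": 0.99}]'

```text
invalid input
```

```bash
python3 -c "
from h import *
goto(.44,-.195,.063,1.59)"
```

```text
from [ 0.5741 -0.2756  0.2513] phi 1.591 F [-0.6 -0.4  0.2] w 0.312 t 1.7
dx,dy,dz,yaw [ 0.1668 -0.2648  0.3767] 0.0008
```

>>> send_rows --increments '[{"dx": 0.08, "dy": 0.1, "dz": 0.1, "yaw": 0, "claw": 0.38}, {"dx": 0.16, "dy": 0.2, "dz": 0.18, "yaw": 0, "claw": 0.38}, {"dx": 0.167, "dy": 0.208, "dz": 0.2, "yaw": 0, "claw": 0.38}, {"dx": 0.167, "dy": 0.208, "dz": 0.2, "yaw": 0, "claw": 0.38}, {"dx": 0.167, "dy": 0.208, "dz": 0.25, "yaw": 0, "claw": 0.38}, {"dx": 0.167, "dy": 0.208, "dz": 0.3, "yaw": 0, "claw": 0.38}, {"dx": 0.167, "dy": 0.208, "dz": 0.34, "yaw": 0, "claw": 0.38}, {"dx": 0.167, "dy": 0.208, "dz": 0.377, "yaw": 0, "claw": 0.38}, {"dx": 0.167, "dy": 0.208, "dz": 0.377, "yaw": 0, "claw": 0.38}, {"dx": 0.167, "dy": 0.208, "dz": 0.377, "yaw": 0, "claw": 1}, {"dx": 0.167, "dy": 0.208, "dz": 0.377, "yaw": 0, "claw": 1}, {"dx": 0.167, "dy": 0.208, "dz": 0.377, "yaw": 0, "claw": 1}, {"dx": 0.167, "dy": 0.208, "dz": 0.377, "yaw": 0, "claw": 1}]'

```text
time: 3.32
tool_pos: [0.6769, -0.1895, 0.0626]
tool_rot: [0.0, 0.699, 0.715, -0.0]
contact_force: [-2.0, -3.4, -3.6]
gripper_width: 0.103
grasp_force: 58.3
```

```bash
python3 -c "
from h import *
goto(.44,-.195,.063,1.59)"
```

```text
from [ 0.6769 -0.1895  0.0626] phi 1.593 F [-2.  -3.4 -3.6] w 0.103 t 3.3
dx,dy,dz,yaw [-0.0006 -0.4738 -0.0006] 0.0019
```

>>> send_rows --increments '[{"dx": 0, "dy": -0.03, "dz": 0, "yaw": 0, "claw": 1}, {"dx": 0, "dy": -0.08, "dz": 0, "yaw": 0, "claw": 1}, {"dx": 0, "dy": -0.14, "dz": 0, "yaw": 0, "claw": 1}, {"dx": 0, "dy": -0.2, "dz": 0, "yaw": 0, "claw": 1}, {"dx": 0, "dy": -0.26, "dz": 0, "yaw": 0, "claw": 1}, {"dx": 0, "dy": -0.32, "dz": 0, "yaw": 0, "claw": 1}, {"dx": 0, "dy": -0.37, "dz": 0, "yaw": 0, "claw": 1}, {"dx": 0, "dy": -0.41, "dz": 0, "yaw": 0, "claw": 1}, {"dx": 0, "dy": -0.44, "dz": 0, "yaw": 0, "claw": 1}, {"dx": 0, "dy": -0.452, "dz": 0, "yaw": 0, "claw": 1}, {"dx": 0, "dy": -0.456, "dz": 0, "yaw": 0, "claw": 1}, {"dx": 0, "dy": -0.456, "dz": 0, "yaw": 0, "claw": 1}]'

```text
time: 4.82
tool_pos: [0.4488, -0.193, 0.0625]
tool_rot: [-0.001, 0.699, 0.715, 0.0]
contact_force: [-2.1, 5.1, -2.1]
gripper_width: 0.103
grasp_force: 60.5
```

```bash
python3 -c "
from h import *
goto(.44,-.195,.063,1.59)"
```

```text
from [ 0.4488 -0.193   0.0625] phi 1.593 F [-2.1  5.1 -2.1] w 0.103 t 4.8
dx,dy,dz,yaw [-0.0035 -0.0177 -0.0009] 0.0021
```

>>> send_rows --increments '[{"dx": 0, "dy": -0.004, "dz": 0, "yaw": 0, "claw": 1}, {"dx": 0, "dy": -0.008, "dz": 0, "yaw": 0, "claw": 1}, {"dx": 0, "dy": -0.008, "dz": 0, "yaw": 0, "claw": 1}]'

```text
time: 5.2
tool_pos: [0.447, -0.1931, 0.0626]
tool_rot: [0.001, 0.699, 0.715, 0.002]
contact_force: [8.0, 5.5, -9.1]
gripper_width: 0.108
grasp_force: 59.8
```

```bash
python3 -c "
from h import *
goto(.44,-.195,.063,1.59)"
```

```text
from [ 0.447  -0.1931  0.0626] phi 1.593 F [ 8.   5.5 -9.1] w 0.108 t 5.2
dx,dy,dz,yaw [-0.0035 -0.014  -0.0009] 0.0018
```

>>> send_rows --increments '[{"dx": 0, "dy": 0, "dz": 0, "yaw": 0, "claw": 0.38}, {"dx": 0, "dy": 0, "dz": 0, "yaw": 0, "claw": 0.38}, {"dx": 0, "dy": 0, "dz": 0, "yaw": 0, "claw": 0.38}, {"dx": 0, "dy": 0, "dz": -0.06, "yaw": 0, "claw": 0.38}, {"dx": 0, "dy": 0, "dz": -0.16, "yaw": 0, "claw": 0.38}, {"dx": 0, "dy": 0.1, "dz": -0.28, "yaw": 0.1, "claw": 0.38}, {"dx": 0, "dy": 0.2, "dz": -0.4, "yaw": 0.22, "claw": 0.38}, {"dx": 0, "dy": 0.26, "dz": -0.45, "yaw": 0.34, "claw": 0.38}, {"dx": 0, "dy": 0.26, "dz": -0.45, "yaw": 0.46, "claw": 0.38}, {"dx": 0, "dy": 0.26, "dz": -0.45, "yaw": 0.58, "claw": 0.38}, {"dx": 0, "dy": 0.26, "dz": -0.45, "yaw": 0.7, "claw": 0.38}, {"dx": 0, "dy": 0.26, "dz": -0.45, "yaw": 0.82, "claw": 0.38}, {"dx": 0, "dy": 0.26, "dz": -0.45, "yaw": 0.94, "claw": 0.38}, {"dx": 0, "dy": 0.26, "dz": -0.45, "yaw": 1.0, "claw": 0.38}, {"dx": 0, "dy": 0.26, "dz": -0.45, "yaw": 1.0, "claw": 0.38}]'

```text
time: 7.08
tool_pos: [0.5751, -0.1915, 0.2881]
tool_rot: [0.0, 0.999, 0.047, 0.0]
contact_force: [0.2, 0.9, 0.7]
gripper_width: 0.312
grasp_force: 0.0
```

```bash
python3 - <<'E'
from h import *
goto(.58,-.195,.3,.022)
s,im=snap('wrist','w2.png')
cv2.imwrite('pics/w2b.png',cv2.resize(im[:,:,::-1],(800,600),interpolation=cv2.INTER_CUBIC))
K,E=cam('wrist',s)
yaw=.02;h=np.array([.447,-.193,.082]);c,sn=np.cos(yaw),np.sin(yaw)
T=np.array([[c,-sn,0],[sn,c,0],[0,0,1]])
for x,z in((104,-52+14),(236,-52+31+14)):
    for y in(81,27,-27,-81,108,-108): print(x,y,(proj(K,E,h+T@np.array([x,y,z])/1000)/.64).round(1))
E
```

```text
from [ 0.5751 -0.1915  0.2881] phi 0.094 F [0.2 0.9 0.7] w 0.312 t 7.1
dx,dy,dz,yaw [ 0.0091  0.0079 -0.0238] 0.048
104 81 [311.9 271.9]
104 27 [369.9 276.1]
104 -27 [427.5 280.3]
104 -81 [484.7 284.4]
104 108 [282.9 269.7]
104 -108 [513.2 286.5]
236 81 [306.2 114.9]
236 27 [376.  120.5]
236 -27 [445.3 126.1]
236 -81 [514.1 131.7]
236 108 [271.1 112.1]
236 -108 [548.3 134.4]
```

View pics/w2b.png

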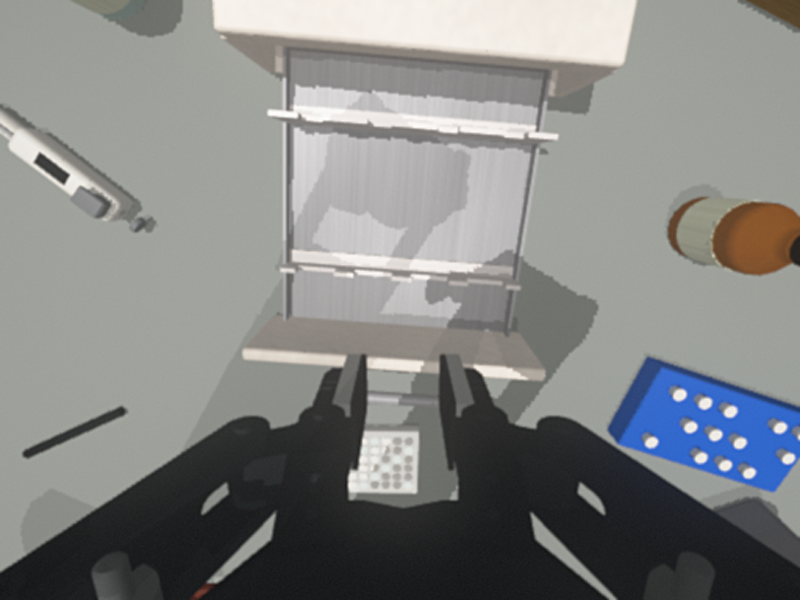

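The tray is open; the front comb is at v≈270–285 and the rear comb at v≈115–135. p0 lies at the left, around (60,165). I enlarge this to measure.

```bash
python3 - <<'E'
from h import *
im=cv2.imread('pics/w2.png')
a=cv2.resize(im[60:195,165:365],(0,0),fx=4,fy=4,interpolation=cv2.INTER_CUBIC)
cv2.imwrite('pics/c2.png',a)
E
```

```text
(no output)
```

View pics/c2.png

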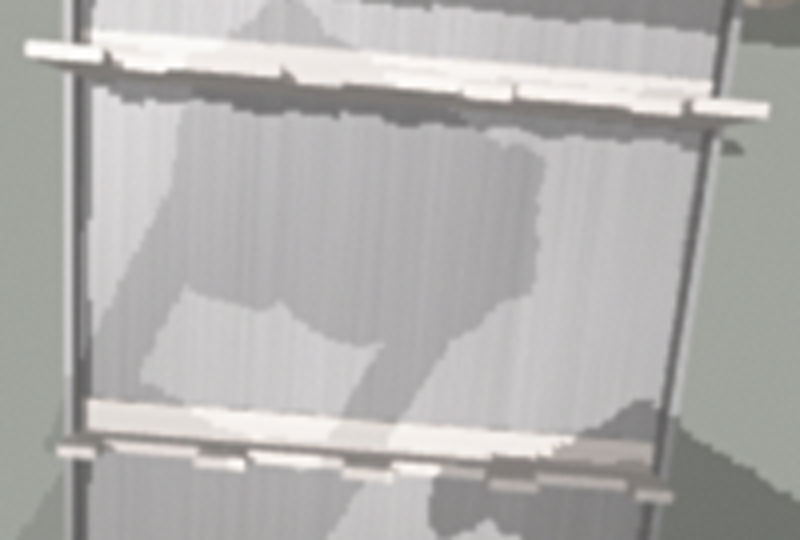

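```bash
python3 - <<'E'
from h import *
s=manip.state();K,E=cam('wrist',s)
r=lambda x,y,z: ray(K,E,165+x/4-.37,60+y/4-.37,z)[:2]
f=np.array([r(145,456,.044),r(294,467,.044),r(440.5,478,.044),r(587.5,490,.044)])
print('front notches',f.round(4))
e=np.array([r(58,452,.044),r(672,495,.044),r(25,48,.075),r(770,110,.075)]);print(e.round(4))
print('mid front',f.mean(0),'mid rear',(e[2]+e[3])/2)
d=f[0]-f[3];print('yaw front',np.arctan2(-d[0],d[1]),np.hypot(*d));d=e[2]-e[3];print('yaw rear',np.arctan2(-d[0],d[1]))
d=(e[2]+e[3])/2-f.mean(0);print('yaw mid',np.arctan2(d[1],d[0]),np.hypot(*d))
# p0 from 800px image
for n,u,v,z in(('p0 plunger end',150,224,.014),('screen',52,168,.028)):
  print(n,ray(K,E,u*.64,v*.64,z).round(4))
# top crop c1
K,E=cam('top')
for n,u,v,z in(('p0n',210,48,.014),('p0t',376,171,.014),('p1n',66,122,.014),('p1t',197,276,.014),('p2n',33,264,.014),('p2t',156,427,.014)):
  print(n,ray(K,E,125+u/3.6-.36,145+v/3.6-.36,z).round(4))
E
```

```text
front notches [[ 0.55   -0.1117]
 [ 0.551  -0.1659]
 [ 0.552  -0.2195]
 [ 0.5526 -0.2737]]
[[ 0.5485 -0.0802]
 [ 0.5537 -0.3049]
 [ 0.6805 -0.0771]
 [ 0.6846 -0.304 ]]
mid front [ 0.55141858 -0.19270366] mid rear [ 0.68254851 -0.19052222]
yaw front 0.01621815397463451 0.16209568030117802
yaw rear 0.018066677032302424
yaw mid 0.016634163662531874 0.13114807422000713
p0 plunger end [0.5744 0.0541 0.014 ]
screen [0.6193 0.1305 0.028 ]
p0n [0.6981 0.2348 0.014 ]
p0t [0.5723 0.0579 0.014 ]
p1n [0.617  0.3825 0.014 ]
p1t [0.4591 0.241  0.014 ]
p2n [0.4682 0.4112 0.014 ]
p2t [0.3029 0.2784 0.014 ]
```

```bash
python3 -c "
from h import *
goto(.62,.125,.2,.951)"
```

```text
from [ 0.5751 -0.1915  0.288 ] phi 0.094 F [-0.4  0.8 -0.1] w 0.313 t 7.1
dx,dy,dz,yaw [ 0.1491 -0.6217  0.1758] -0.5711
```

>>> send_rows --increments '[{"dx": 0.02, "dy": -0.1, "dz": 0.0, "yaw": -0.1, "claw": -1}, {"dx": 0.05, "dy": -0.22, "dz": 0.02, "yaw": -0.22, "claw": -1}, {"dx": 0.08, "dy": -0.34, "dz": 0.06, "yaw": -0.34, "claw": -1}, {"dx": 0.11, "dy": -0.46, "dz": 0.1, "yaw": -0.46, "claw": -1}, {"dx": 0.14, "dy": -0.56, "dz": 0.14, "yaw": -0.56, "claw": -1}, {"dx": 0.149, "dy": -0.622, "dz": 0.176, "yaw": -0.571, "claw": -1}, {"dx": 0.149, "dy": -0.622, "dz": 0.176, "yaw": -0.571, "claw": -1}, {"dx": 0.149, "dy": -0.622, "dz": 0.176, "yaw": -0.571, "claw": -1}, {"dx": 0.149, "dy": -0.622, "dz": 0.176, "yaw": -0.571, "claw": -1}]'

```text
time: 8.25
tool_pos: [0.621, 0.1242, 0.2011]
tool_rot: [0.001, 0.89, 0.457, 0.001]
contact_force: [-0.5, 0.0, 0.7]
gripper_width: 1.001
grasp_force: 0.0
```

```bash
python3 - <<'E'
from h import *
goto(.62,.125,.2,.951)
s,im=snap('wrist','w3.png')
cv2.imwrite('pics/w3b.png',cv2.resize(im[:,:,::-1],(800,600),interpolation=cv2.INTER_CUBIC))
E
```

```text
from [0.621  0.1242 0.2011] phi 0.948 F [-0.5  0.   0.7] w 1.001 t 8.2
dx,dy,dz,yaw [ 0.0001 -0.0027  0.0022] -0.0019
```

View pics/w3b.png

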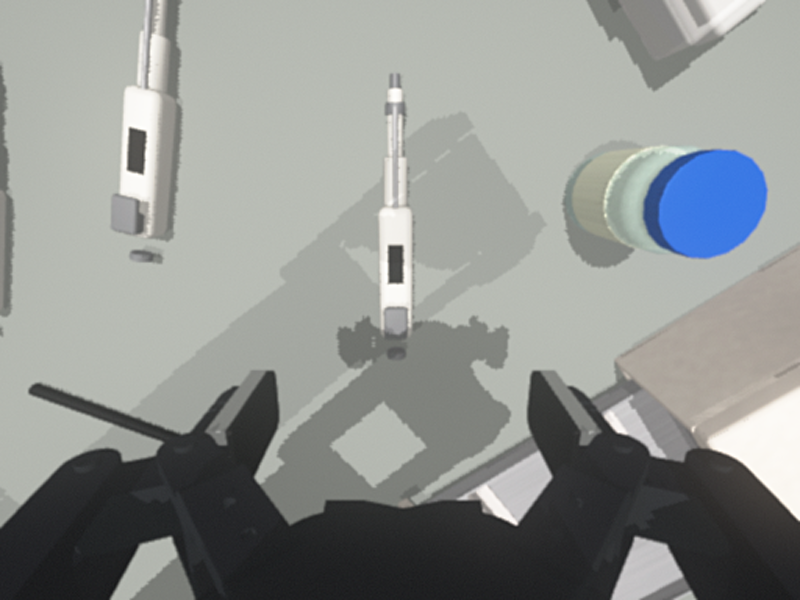

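p0's nose is at (394,73), its handle front at (395,207) and its plunger at (397,353). It is well aligned. The jar is at (710,200), clear of the gripper.

```bash
python3 - <<'E'
from h import *
s=manip.state();K,E=cam('wrist',s)
r=lambda u,v,z: ray(K,E,u*.64-.2,v*.64-.2,z)
n=r(394,73,.014);t=r(397,353,.014);f=r(395.5,207,.028)
d=(n-t)[:2];print(n,t,f,np.hypot(*d)); a=np.arctan2(d[1],d[0]);u=d/np.hypot(*d)
o=(n[:2]-.1425*u+t[:2]+.0725*u+f[:2]-.0525*u)/3;print('phi',a,'o',o, n[:2]-.1425*u,t[:2]+.0725*u,f[:2]-.0525*u)
g=o+.012*u;goto(g[0],g[1],.005,a)
E
```

```text
[0.69677962 0.23941874 0.014     ] [0.57421705 0.06623555 0.014     ] [0.64464065 0.16528081 0.028     ] 0.21216502802269363
phi 0.9549180894769143 o [0.61495735 0.12364749] [0.61446084 0.12310078] [0.61609854 0.12541487] [0.61431268 0.12242683]
from [0.621  0.1242 0.201 ] phi 0.948 F [-0.  -0.4 -0.3] w 1.001 t 8.3
dx,dy,dz,yaw [ 0.0157 -0.01    0.3921] -0.0046
```

>>> send_rows --increments '[{"dx": 0.016, "dy": -0.01, "dz": 0.08, "yaw": -0.005, "claw": -1}, {"dx": 0.016, "dy": -0.01, "dz": 0.18, "yaw": -0.005, "claw": -1}, {"dx": 0.016, "dy": -0.01, "dz": 0.27, "yaw": -0.005, "claw": -0.3}, {"dx": 0.016, "dy": -0.01, "dz": 0.34, "yaw": -0.005, "claw": -0.1}, {"dx": 0.016, "dy": -0.01, "dz": 0.38, "yaw": -0.005, "claw": 0}, {"dx": 0.016, "dy": -0.01, "dz": 0.392, "yaw": -0.005, "claw": 0}, {"dx": 0.016, "dy": -0.01, "dz": 0.392, "yaw": -0.005, "claw": 0}, {"dx": 0.016, "dy": -0.01, "dz": 0.392, "yaw": -0.005, "claw": 1}, {"dx": 0.016, "dy": -0.01, "dz": 0.392, "yaw": -0.005, "claw": 1}, {"dx": 0.016, "dy": -0.01, "dz": 0.392, "yaw": -0.005, "claw": 1}, {"dx": 0.016, "dy": -0.01, "dz": 0.392, "yaw": -0.005, "claw": 1}]'

```text
time: 9.68
tool_pos: [0.6227, 0.135, 0.0061]
tool_rot: [0.001, 0.888, 0.461, 0.002]
contact_force: [0.1, -0.5, 6.2]
gripper_width: 0.292
grasp_force: 61.6
```

```bash
cat >> h.py <<'E'
RACK=np.array([.5512,-.1927]);YAW=.017;GX=.0
def slot(x,y):  # rack-plane coords -> world
    c,s=np.cos(YAW),np.sin(YAW);return RACK+[c*x-s*y,s*x+c*y]
E
python3 -c "
from h import *
g=slot(.033+.012,-.081);print(g)
goto(g[0],g[1],.15,YAW)"
```

```text
[ 0.59757043 -0.27292333]
from [0.6227 0.135  0.0061] phi 0.957 F [ 0.1 -0.5  6.2] w 0.292 t 9.7
dx,dy,dz,yaw [-0.6952  0.4295 -0.2883] 0.6268
```

>>> send_rows --increments '[{"dx": 0, "dy": 0, "dz": -0.06, "yaw": 0, "claw": 1}, {"dx": 0, "dy": 0, "dz": -0.16, "yaw": 0, "claw": 1}, {"dx": -0.05, "dy": 0.02, "dz": -0.26, "yaw": 0, "claw": 1}, {"dx": -0.12, "dy": 0.07, "dz": -0.318, "yaw": 0.08, "claw": 1}, {"dx": -0.2, "dy": 0.12, "dz": -0.318, "yaw": 0.17, "claw": 1}, {"dx": -0.28, "dy": 0.17, "dz": -0.318, "yaw": 0.26, "claw": 1}, {"dx": -0.36, "dy": 0.21, "dz": -0.318, "yaw": 0.35, "claw": 1}, {"dx": -0.44, "dy": 0.26, "dz": -0.318, "yaw": 0.44, "claw": 1}, {"dx": -0.52, "dy": 0.3, "dz": -0.318, "yaw": 0.52, "claw": 1}, {"dx": -0.6, "dy": 0.35, "dz": -0.318, "yaw": 0.58, "claw": 1}, {"dx": -0.67, "dy": 0.39, "dz": -0.318, "yaw": 0.615, "claw": 1}, {"dx": -0.7, "dy": 0.405, "dz": -0.318, "yaw": 0.627, "claw": 1}, {"dx": -0.709, "dy": 0.41, "dz": -0.318, "yaw": 0.627, "claw": 1}, {"dx": -0.709, "dy": 0.41, "dz": -0.318, "yaw": 0.627, "claw": 1}]'

```text
time: 11.42
tool_pos: [0.5844, -0.2722, 0.1626]
tool_rot: [-0.0, 1.0, 0.009, -0.0]
contact_force: [-0.1, 1.3, -0.6]
gripper_width: 0.296
grasp_force: 38.7
```

```bash
python3 - <<'E'
from h import *
g=slot(.033,-.081);print(g)
goto(g[0],g[1],.0585,YAW)
s,im=snap('wrist','w4.png')
K,E=cam('wrist',s)
M=rot(s['tool_rot']);
for x in(.0525,.0875,.1325,.1425): print(x,(proj(K,E,s['tool_pos']+M@[x-.012,0,-.008])/.64).round(1))
b=slot(.132,-.081);print('rear notch',(proj(K,E,[b[0],b[1],.061])/.64).round(1))
cv2.imwrite('pics/w4b.png',cv2.resize(im[:,:,::-1],(800,600),interpolation=cv2.INTER_CUBIC))
E
```

```text
[ 0.58557217 -0.27312732]
from [ 0.5844 -0.2722  0.1626] phi 0.018 F [-0.1  1.3 -0.6] w 0.296 t 11.4
dx,dy,dz,yaw [0.0024 0.0021 0.2082] 0.0004
0.0525 [400.8 274.6]
0.0875 [400.7 161.3]
0.1325 [400.7 -13.4]
0.1425 [400.7 -57.6]
rear notch [403.6 116.5]
```

View pics/w4b.png

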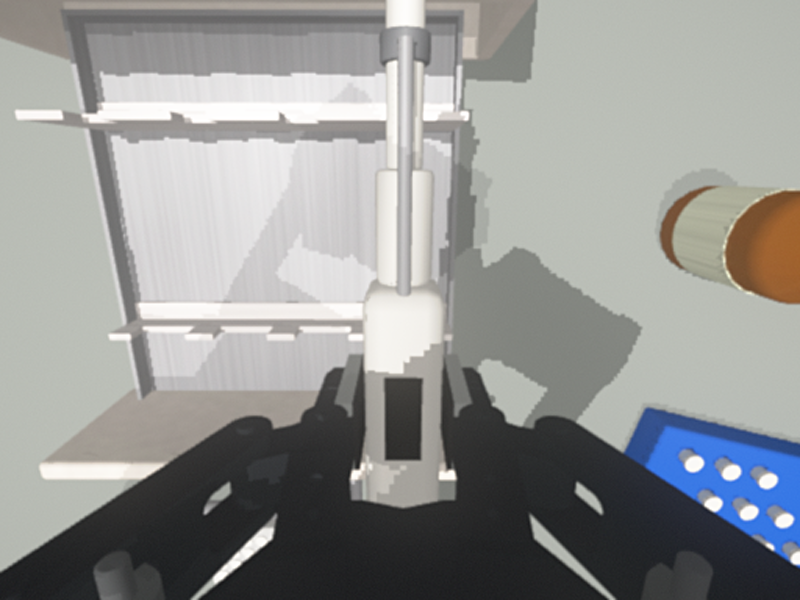

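The pipette is held straight in the grip, with its shaft at u≈404 over the rear notch line (403.6). Lowering it now.

>>> send_rows --increments '[{"dx": 0.006, "dy": 0.001, "dz": 0.02, "yaw": 0, "claw": 1}, {"dx": 0.006, "dy": 0.001, "dz": 0.07, "yaw": 0, "claw": 1}, {"dx": 0.006, "dy": 0.001, "dz": 0.12, "yaw": 0, "claw": 1}, {"dx": 0.006, "dy": 0.001, "dz": 0.16, "yaw": 0, "claw": 1}, {"dx": 0.006, "dy": 0.001, "dz": 0.185, "yaw": 0, "claw": 1}, {"dx": 0.006, "dy": 0.001, "dz": 0.2, "yaw": 0, "claw": 1}, {"dx": 0.006, "dy": 0.001, "dz": 0.208, "yaw": 0, "claw": 1}, {"dx": 0.006, "dy": 0.001, "dz": 0.212, "yaw": 0, "claw": 1}, {"dx": 0.006, "dy": 0.001, "dz": 0.212, "yaw": 0, "claw": 1}]'

```text
time: 12.6
tool_pos: [0.5881, -0.2739, 0.0581]
tool_rot: [0.0, 1.0, 0.008, 0.001]
contact_force: [-1.5, 1.8, 1.4]
gripper_width: 0.287
grasp_force: 65.2
```

```bash
python3 - <<'E'
from h import *
g=slot(.035,-.081);print(g)
goto(g[0],g[1],.043,YAW)
snap('wrist','w5.png')
print(manip.state()['ft_torque'])
E
```

```text
[ 0.58757188 -0.27309332]
from [ 0.5881 -0.2739  0.0581] phi 0.017 F [-1.5  1.8  1.4] w 0.287 t 12.6
dx,dy,dz,yaw [-0.001  -0.0016  0.0302] -0.0002
[ 0.16263281 -0.12786507  0.101568  ]
```

>>> send_rows --increments '[{"dx": 0, "dy": 0, "dz": 0.006, "yaw": 0, "claw": 1}, {"dx": 0, "dy": 0, "dz": 0.012, "yaw": 0, "claw": 1}, {"dx": 0, "dy": 0, "dz": 0.012, "yaw": 0, "claw": 1}]'

```text
time: 13.02
tool_pos: [0.5887, -0.2745, 0.0523]
tool_rot: [0.001, 1.0, 0.008, 0.002]
contact_force: [-0.5, -0.5, 4.7]
gripper_width: 0.288
grasp_force: 65.8
```

```bash
python3 - <<'E'
from h import *
s,im=snap('wrist','w5.png')
print(s['ft_torque'])
cv2.imwrite('pics/w5b.png',cv2.resize(im[:,:,::-1],(640,480),interpolation=cv2.INTER_CUBIC))
E
```

```text
[-0.09998544 -0.45779882 -0.06946643]
```

View pics/w5b.png

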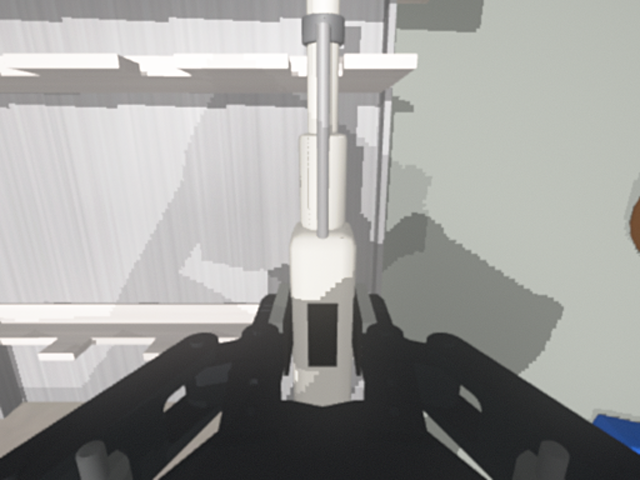

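The shaft sits in the rear notch and the pipette pivots in the grip (4.7 N). I go on down, release and rise.

>>> send_rows --increments '[{"dx": 0, "dy": 0, "dz": 0.008, "yaw": 0, "claw": 1}, {"dx": 0, "dy": 0, "dz": 0.014, "yaw": 0, "claw": 1}, {"dx": 0, "dy": 0, "dz": 0.017, "yaw": 0, "claw": 1}, {"dx": 0, "dy": 0, "dz": 0.017, "yaw": 0, "claw": 1}, {"dx": 0, "dy": 0, "dz": 0.017, "yaw": 0, "claw": 0.2}, {"dx": 0, "dy": 0, "dz": 0.017, "yaw": 0, "claw": 0.1}, {"dx": 0, "dy": 0, "dz": 0.017, "yaw": 0, "claw": 0.1}, {"dx": 0, "dy": 0, "dz": 0.017, "yaw": 0, "claw": 0.1}, {"dx": 0, "dy": 0, "dz": -0.03, "yaw": 0, "claw": 0.1}, {"dx": 0, "dy": 0, "dz": -0.1, "yaw": 0, "claw": 0.1}, {"dx": 0, "dy": 0, "dz": -0.2, "yaw": 0, "claw": 0.1}, {"dx": 0, "dy": 0, "dz": -0.28, "yaw": 0, "claw": 0.1}, {"dx": 0, "dy": 0, "dz": -0.28, "yaw": 0, "claw": 0.1}]'

```text
time: 14.7
tool_pos: [0.5896, -0.2749, 0.1964]
tool_rot: [0.002, 1.0, 0.008, 0.004]
contact_force: [-0.3, 0.3, -0.3]
gripper_width: 0.451
grasp_force: 0.0
```

```bash
python3 - <<'E'
from h import *
s,im=snap('wrist','w6.png'); print(s['tool_pos'],s['contact_force'])
K,E=cam('wrist',s)
# predicted pixel positions of properly seated pipette (origin rack x .023, z .0485)
o=slot(.023,-.081);ax=np.array([np.cos(YAW)*np.cos(.17),np.sin(YAW)*np.cos(.17),np.sin(.17)])
for x in(-.0725,0,.0525,.0875,.1425): print(x,(proj(K,E,np.r_[o,.0485]+x*ax)/.8).round(1))
cv2.imwrite('pics/w6b.png',cv2.resize(im[:,:,::-1],(640,480),interpolation=cv2.INTER_CUBIC))
E
```

```text
[ 0.58962777 -0.27485735  0.19637839] [-0.27940474  0.25729471 -0.26450909]
-0.0725 [318.7 305.4]
0 [318.5 239.3]
0.0525 [318.3 182.1]
0.0875 [318.1 138.4]
0.1425 [317.9  58.5]
```

View pics/w6b.png

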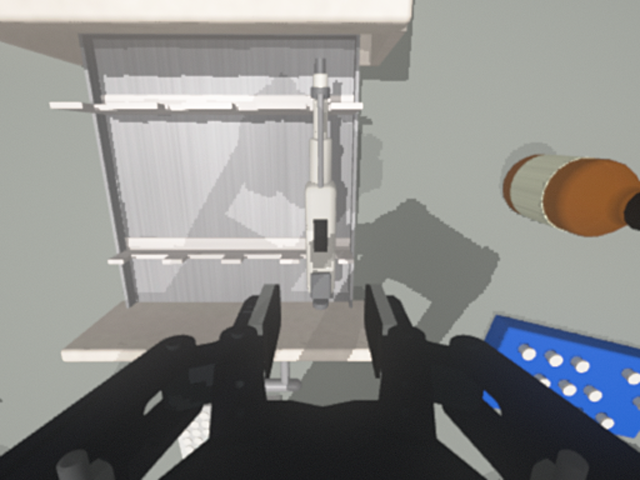

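Seated: the nose is at (320,60), predicted (318,58), and both combs are engaged. Next I look at p1 and p2.

```bash
python3 -c "
from h import *
goto(.49,.28,.28,.73)"
```

```text
from [ 0.5883 -0.2741  0.1933] phi 0.017 F [-1.2 -0.7 -0.2] w 0.448 t 14.8
dx,dy,dz,yaw [-0.1776 -1.1109 -0.1766] -0.4756
```

>>> send_rows --increments '[{"dx": -0.01, "dy": -0.1, "dz": -0.08, "yaw": 0, "claw": -0.5}, {"dx": -0.03, "dy": -0.22, "dz": -0.15, "yaw": -0.06, "claw": -0.5}, {"dx": -0.06, "dy": -0.34, "dz": -0.177, "yaw": -0.14, "claw": -1}, {"dx": -0.1, "dy": -0.46, "dz": -0.177, "yaw": -0.22, "claw": -1}, {"dx": -0.12, "dy": -0.58, "dz": -0.177, "yaw": -0.3, "claw": -1}, {"dx": -0.14, "dy": -0.7, "dz": -0.177, "yaw": -0.38, "claw": -1}, {"dx": -0.16, "dy": -0.82, "dz": -0.177, "yaw": -0.45, "claw": -1}, {"dx": -0.178, "dy": -0.94, "dz": -0.177, "yaw": -0.476, "claw": -1}, {"dx": -0.178, "dy": -1.0, "dz": -0.177, "yaw": -0.476, "claw": -1}, {"dx": -0.178, "dy": -1.0, "dz": -0.177, "yaw": -0.476, "claw": -1}, {"dx": -0.178, "dy": -1.0, "dz": -0.177, "yaw": -0.476, "claw": -1}, {"dx": -0.178, "dy": -1.0, "dz": -0.177, "yaw": -0.476, "claw": -1}]'

```text
time: 16.25
tool_pos: [0.4901, 0.2238, 0.2786]
tool_rot: [0.0, 0.934, 0.356, -0.001]
contact_force: [-0.3, 0.4, 0.7]
gripper_width: 1.005
grasp_force: 0.0
```

```bash
python3 - <<'E'
from h import *
goto(.49,.28,.28,.73)
s,im=snap('wrist','w7.png')
cv2.imwrite('pics/w7b.png',cv2.resize(im[:,:,::-1],(800,600),interpolation=cv2.INTER_CUBIC))
E
```

```text
from [0.4901 0.2238 0.2786] phi 0.729 F [-0.3  0.4  0.7] w 1.005 t 16.2
dx,dy,dz,yaw [ 0.0747 -0.0841 -0.0028] -0.0008
```

View pics/w7b.png

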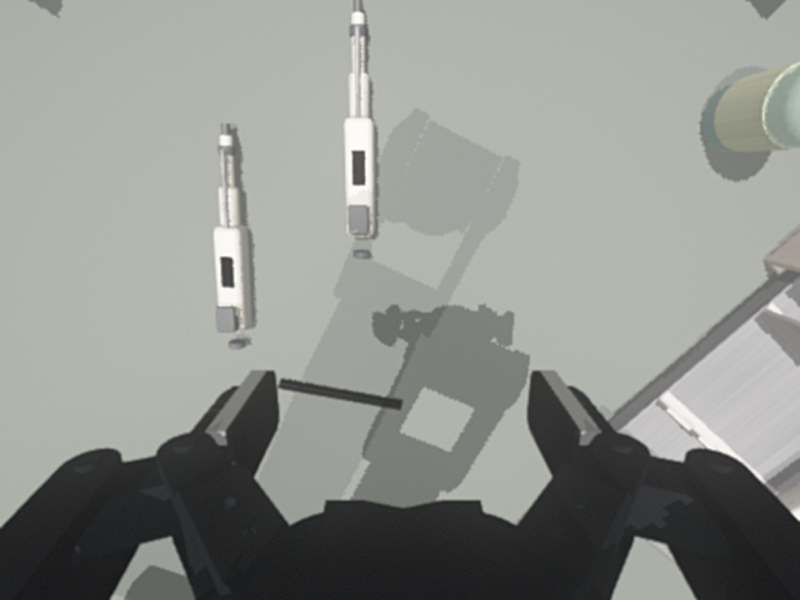

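p1 has its plunger at (362,256), its shaft step at (359.5,74) and its nose just cut off. p2 has its nose at (227.5,125) and its plunger at (239,344). Both are undisturbed so far.

```bash
cat > pose.py <<'E'
from h import *
def pose(K,E,pts):  # pts: body x, body z, u, v in 800px -> origin, phi, rms
    from scipy.optimize import least_squares
    P=np.array(pts,float)
    def res(q):
        o=[]
        for x,z,u,v in P:
            w=[q[0]+x*np.cos(q[2]),q[1]+x*np.sin(q[2]),.014+z]
            o+=list(proj(K,E,w)-np.array([u,v])*.64+.2)
        return o
    k=ray(K,E,P[:,2].mean()*.64,P[:,3].mean()*.64,.014)
    r=least_squares(res,[k[0],k[1],.72]); return r.x,np.abs(r.fun).max()
E
python3 - <<'E'
from pose import *
s=manip.state();K,E=cam('wrist',s)
q,e=pose(K,E,[(-.0725,0,361.5,256),(.0525,.014,360,118),(.0875,0,359.7,73),(.0875+.045,0,358,11)]);print('p1',q.round(4),e)
q2,e=pose(K,E,[(-.0725,0,239,345),(.1425,0,227.5,124),(.0525,.014,229,227)]);print('p2',q2.round(4),e)
u=np.array([np.cos(q[2]),np.sin(q[2])]);g=q[:2]+.012*u;goto(g[0],g[1],.006,q[2])
E
```

```text
p1 [0.5134 0.2956 0.7155] 1.8326165982521758
p2 [0.3589 0.3263 0.666 ] 0.8695418371720394
from [0.4903 0.2238 0.2789] phi 0.729 F [-0.1 -0.1 -0.1] w 1.002 t 16.3
dx,dy,dz,yaw [ 0.1545 -0.0759  0.5458] 0.0088
```

>>> send_rows --increments '[{"dx": 0.07, "dy": -0.04, "dz": 0.08, "yaw": 0.009, "claw": -1}, {"dx": 0.14, "dy": -0.07, "dz": 0.18, "yaw": 0.009, "claw": -1}, {"dx": 0.154, "dy": -0.076, "dz": 0.29, "yaw": 0.009, "claw": -1}, {"dx": 0.154, "dy": -0.076, "dz": 0.39, "yaw": 0.009, "claw": -0.6}, {"dx": 0.154, "dy": -0.076, "dz": 0.46, "yaw": 0.009, "claw": -0.4}, {"dx": 0.154, "dy": -0.076, "dz": 0.51, "yaw": 0.009, "claw": -0.2}, {"dx": 0.154, "dy": -0.076, "dz": 0.54, "yaw": 0.009, "claw": 0}, {"dx": 0.154, "dy": -0.076, "dz": 0.545, "yaw": 0.009, "claw": 0}, {"dx": 0.154, "dy": -0.076, "dz": 0.545, "yaw": 0.009, "claw": 0}, {"dx": 0.154, "dy": -0.076, "dz": 0.545, "yaw": 0.009, "claw": 1}, {"dx": 0.154, "dy": -0.076, "dz": 0.545, "yaw": 0.009, "claw": 1}, {"dx": 0.154, "dy": -0.076, "dz": 0.545, "yaw": 0.009, "claw": 1}, {"dx": 0.154, "dy": -0.076, "dz": 0.545, "yaw": 0.009, "claw": 1}]'

```text
time: 17.92
tool_pos: [0.5234, 0.3051, 0.0086]
tool_rot: [-0.0, 0.936, 0.351, 0.001]
contact_force: [-0.5, -0.4, 5.7]
gripper_width: 0.285
grasp_force: 62.4
```

```bash
python3 -c "
from h import *
g=slot(.034,-.027);print(g)
goto(g[0],g[1],.165,YAW)"
```

```text
[ 0.58565407 -0.21911813]
from [0.5234 0.3051 0.0086] phi 0.717 F [-0.5 -0.4  5.7] w 0.285 t 17.9
dx,dy,dz,yaw [-0.5944  0.8724 -0.3136] 0.4668
```

>>> send_rows --increments '[{"dx": 0, "dy": 0, "dz": -0.06, "yaw": 0, "claw": 1}, {"dx": 0, "dy": 0, "dz": -0.16, "yaw": 0, "claw": 1}, {"dx": -0.02, "dy": 0.05, "dz": -0.26, "yaw": 0, "claw": 1}, {"dx": -0.07, "dy": 0.12, "dz": -0.314, "yaw": 0.04, "claw": 1}, {"dx": -0.13, "dy": 0.21, "dz": -0.314, "yaw": 0.1, "claw": 1}, {"dx": -0.19, "dy": 0.3, "dz": -0.314, "yaw": 0.16, "claw": 1}, {"dx": -0.25, "dy": 0.39, "dz": -0.314, "yaw": 0.22, "claw": 1}, {"dx": -0.31, "dy": 0.48, "dz": -0.314, "yaw": 0.28, "claw": 1}, {"dx": -0.38, "dy": 0.57, "dz": -0.314, "yaw": 0.34, "claw": 1}, {"dx": -0.45, "dy": 0.66, "dz": -0.314, "yaw": 0.4, "claw": 1}, {"dx": -0.51, "dy": 0.75, "dz": -0.314, "yaw": 0.44, "claw": 1}, {"dx": -0.56, "dy": 0.82, "dz": -0.314, "yaw": 0.46, "claw": 1}, {"dx": -0.585, "dy": 0.86, "dz": -0.314, "yaw": 0.467, "claw": 1}, {"dx": -0.594, "dy": 0.872, "dz": -0.314, "yaw": 0.467, "claw": 1}, {"dx": -0.594, "dy": 0.872, "dz": -0.314, "yaw": 0.467, "claw": 1}]'

```text
time: 19.8
tool_pos: [0.5847, -0.2184, 0.1635]
tool_rot: [-0.0, 1.0, 0.009, -0.0]
contact_force: [-1.2, 0.8, -1.1]
gripper_width: 0.286
grasp_force: 61.6
```

```bash
python3 - <<'E'
from h import *
g=slot(.034,-.027);print(g)
goto(g[0],g[1],.0585,YAW)
s,im=snap('wrist','w8.png')
K,E=cam('wrist',s);M=rot(s['tool_rot'])
for x in(.0525,.0875,.1325): print(x,(proj(K,E,s['tool_pos']+M@[x-.012,0,-.0055])).round(1))
# white-shaft column extents and diff with the previous held picture (w4)
a=cv2.imread('pics/w4.png').astype(int);b=cv2.imread('pics/w8.png').astype(int)
for n,i in(('w4',a),('w8',b)):
    print(n)
    for x in(245,258):
        col=i[:220,x].sum(1);print(x,[(int(r),int(col[r+1]-col[r])) for r in range(90,215) if abs(col[r+1]-col[r])>90])
    for r in(125,150,200):
        w=i[r,220:300].sum(1);print(r,[(c+220,int(w[c+1]-w[c])) for c in range(79) if abs(w[c+1]-w[c])>70])
E
```

```text
[ 0.58565407 -0.21911813]
from [ 0.5847 -0.2184  0.1635] phi 0.017 F [-1.2  0.8 -1.1] w 0.286 t 19.8
dx,dy,dz,yaw [0.002  0.0017 0.21  ] 0.0002
0.0525 [256.5 174.6]
0.0875 [256.5 103.4]
0.1325 [256.5  -6.2]
w4
245 [(181, -101)]
258 []
125 [(253, -137), (254, -73), (263, 170), (287, -138)]
150 [(253, -136), (262, 86), (263, 132), (284, -110)]
200 [(231, -80)]
w8
245 [(90, 134), (179, -102)]
258 []
125 [(252, -73), (253, -114), (262, 185), (285, -96)]
150 [(252, -71), (253, -121), (262, 186), (284, -77)]
200 []
```

>>> send_rows --increments '[{"dx": 0.004, "dy": 0.0015, "dz": 0.02, "yaw": 0, "claw": 1}, {"dx": 0.004, "dy": 0.0015, "dz": 0.07, "yaw": 0, "claw": 1}, {"dx": 0.004, "dy": 0.0015, "dz": 0.12, "yaw": 0, "claw": 1}, {"dx": 0.004, "dy": 0.0015, "dz": 0.16, "yaw": 0, "claw": 1}, {"dx": 0.004, "dy": 0.0015, "dz": 0.185, "yaw": 0, "claw": 1}, {"dx": 0.004, "dy": 0.0015, "dz": 0.2, "yaw": 0, "claw": 1}, {"dx": 0.004, "dy": 0.0015, "dz": 0.21, "yaw": 0, "claw": 1}, {"dx": 0.004, "dy": 0.0015, "dz": 0.217, "yaw": 0, "claw": 1}, {"dx": 0.004, "dy": 0.0015, "dz": 0.224, "yaw": 0, "claw": 1}, {"dx": 0.004, "dy": 0.0015, "dz": 0.224, "yaw": 0, "claw": 1}]'

```text
time: 21.1
tool_pos: [0.5886, -0.2207, 0.0539]
tool_rot: [0.001, 1.0, 0.008, 0.002]
contact_force: [-0.1, 1.2, 4.6]
gripper_width: 0.288
grasp_force: 62.6
```

```bash
python3 - <<'E'
from h import *
g=slot(.036,-.027)
goto(g[0],g[1],.0425,YAW); print(manip.state()['ft_torque'])
E
```

```text
from [ 0.5886 -0.2207  0.0539] phi 0.016 F [-0.1  1.2  4.6] w 0.288 t 21.1
dx,dy,dz,yaw [-0.0019 -0.0033  0.0227] -0.0004
[ 0.1478752  -0.53505436  0.04315262]
```

Same touch signature as before; finishing the pivot, then releasing.

>>> send_rows --increments '[{"dx": 0, "dy": -0.001, "dz": 0.008, "yaw": 0, "claw": 1}, {"dx": 0, "dy": -0.001, "dz": 0.015, "yaw": 0, "claw": 1}, {"dx": 0, "dy": -0.001, "dz": 0.021, "yaw": 0, "claw": 1}, {"dx": 0, "dy": -0.001, "dz": 0.021, "yaw": 0, "claw": 1}, {"dx": 0, "dy": -0.001, "dz": 0.021, "yaw": 0, "claw": 0.2}, {"dx": 0, "dy": -0.001, "dz": 0.021, "yaw": 0, "claw": 0.15}, {"dx": 0, "dy": -0.001, "dz": 0.021, "yaw": 0, "claw": 0.15}, {"dx": 0, "dy": -0.001, "dz": 0.021, "yaw": 0, "claw": 0.15}, {"dx": 0, "dy": -0.001, "dz": -0.03, "yaw": 0, "claw": 0.15}, {"dx": 0, "dy": -0.001, "dz": -0.1, "yaw": 0, "claw": 0.15}, {"dx": 0, "dy": -0.001, "dz": -0.2, "yaw": 0, "claw": 0.15}, {"dx": 0, "dy": -0.001, "dz": -0.28, "yaw": 0, "claw": 0.15}, {"dx": 0, "dy": -0.001, "dz": -0.28, "yaw": 0, "claw": 0.15}]'

```text
time: 22.72
tool_pos: [0.589, -0.2206, 0.1971]
tool_rot: [0.002, 1.0, 0.008, 0.004]
contact_force: [0.3, -0.2, 0.4]
gripper_width: 0.424
grasp_force: 0.0
```

```bash
python3 - <<'E'
from h import *
s,im=snap('wrist','w9.png')
snap('top','top2.png')
# compare p2 region in top picture with the start
a=cv2.imread('pics/top0.png').astype(int);b=cv2.imread('pics/top2.png').astype(int)
d=np.abs(a-b).max(2)[215:270,125:180];print('p2 change px',(d>40).sum())
goto(.3589,.3263,.28,.666)
E
```

```text
p2 change px 28
from [ 0.5867 -0.2194  0.1918] phi 0.017 F [ 0.6  0.6 -1.3] w 0.428 t 22.8
dx,dy,dz,yaw [-0.4374 -1.0988 -0.1766] -0.433
```

>>> send_rows --increments '[{"dx": -0.01, "dy": -0.1, "dz": -0.08, "yaw": 0, "claw": -0.5}, {"dx": -0.05, "dy": -0.21, "dz": -0.15, "yaw": -0.06, "claw": -0.5}, {"dx": -0.1, "dy": -0.32, "dz": -0.177, "yaw": -0.14, "claw": -1}, {"dx": -0.15, "dy": -0.43, "dz": -0.177, "yaw": -0.22, "claw": -1}, {"dx": -0.2, "dy": -0.54, "dz": -0.177, "yaw": -0.3, "claw": -1}, {"dx": -0.25, "dy": -0.65, "dz": -0.177, "yaw": -0.37, "claw": -1}, {"dx": -0.3, "dy": -0.76, "dz": -0.177, "yaw": -0.42, "claw": -1}, {"dx": -0.35, "dy": -0.86, "dz": -0.177, "yaw": -0.433, "claw": -1}, {"dx": -0.4, "dy": -0.95, "dz": -0.177, "yaw": -0.433, "claw": -1}, {"dx": -0.42, "dy": -1.0, "dz": -0.177, "yaw": -0.433, "claw": -1}, {"dx": -0.42, "dy": -1.0, "dz": -0.177, "yaw": -0.433, "claw": -1}, {"dx": -0.42, "dy": -1.0, "dz": -0.177, "yaw": -0.433, "claw": -1}]'

```text
time: 24.32
tool_pos: [0.3684, 0.2763, 0.2789]
tool_rot: [0.0, 0.945, 0.327, -0.001]
contact_force: [-0.5, -0.6, -0.1]
gripper_width: 0.994
grasp_force: 0.0
```

```bash
python3 - <<'E'
from h import *
goto(.3589,.3263,.28,.666)
s,im=snap('wrist','w10.png')
K,E=cam('wrist',s)
for x in(-.0725,.0525,.1425):print(x,(proj(K,E,[.3589+x*np.cos(.666),.3263+x*np.sin(.666),.014])).round(1))
a=cv2.imread('pics/w9.png')[20:260,40:340]; b=cv2.imread('pics/w10.png')[0:300,100:400]
A=cv2.resize(a,(375,300),interpolation=cv2.INTER_CUBIC);B=cv2.resize(b,(600,600),interpolation=cv2.INTER_CUBIC)
c=np.zeros((600,800,3),np.uint8);c[:,:600]=B;c[:160,600:]=cv2.resize(a,(200,160),interpolation=cv2.INTER_AREA)
cv2.imwrite('pics/t10.png',c)
E
```

```text
from [0.3684 0.2763 0.2789] phi 0.666 F [-0.5 -0.6 -0.1] w 0.994 t 24.3
dx,dy,dz,yaw [ 0.0468 -0.0904 -0.0024] -0.0002
-0.0725 [228.3 189.7]
0.0525 [225.7 105.9]
0.1425 [223.4  35.1]
```

View pics/t10.png

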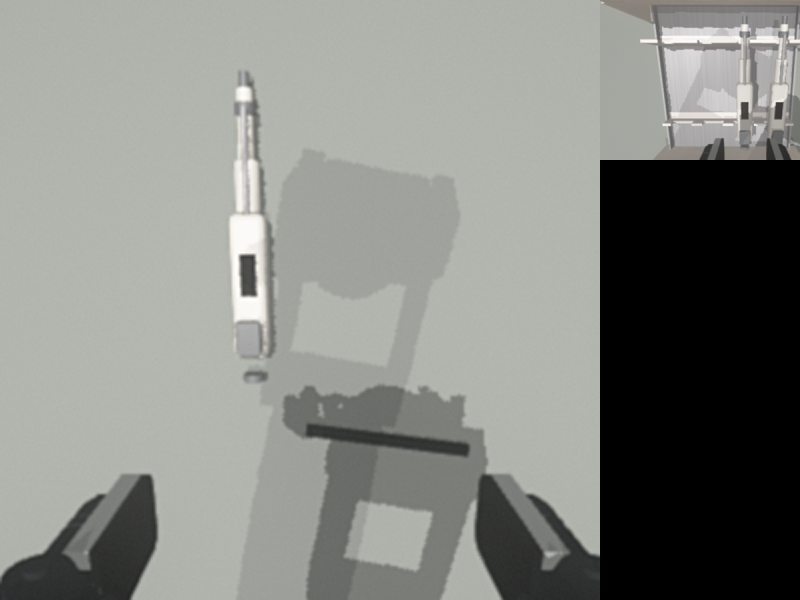

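p2's nose is at (222,35.5) and its plunger at (227.5,189.5) in the original picture, which matches the prediction, so it has not moved. The inset shows two pipettes seated side by side.

```bash
python3 - <<'E'
from pose import *
s=manip.state();K,E=cam('wrist',s)
f=lambda u,v:((u/2+100)/.64,(v/2)/.64)
q,e=pose(K,E,[(-.0725,0,*f(255,380)),(.1425,0,*f(244,71)),(.0525,.014,*f(248,214)),(.0875,0,*f(248,160))]);print(q,e)
u=np.array([np.cos(q[2]),np.sin(q[2])]);g=q[:2]+.012*u;goto(g[0],g[1],.006,q[2])
E
```

```text
[0.35802476 0.3271348  0.66747813] 0.6336422377082898
from [0.3686 0.2762 0.2792] phi 0.665 F [-0.7  0.1  0.3] w 1.005 t 24.4
dx,dy,dz,yaw [ 0.0712 -0.0934  0.5464] -0.0017
```

>>> send_rows --increments '[{"dx": 0.04, "dy": -0.06, "dz": 0.08, "yaw": 0, "claw": -1}, {"dx": 0.07, "dy": -0.093, "dz": 0.18, "yaw": 0, "claw": -1}, {"dx": 0.071, "dy": -0.093, "dz": 0.29, "yaw": 0, "claw": -1}, {"dx": 0.071, "dy": -0.093, "dz": 0.39, "yaw": 0, "claw": -0.6}, {"dx": 0.071, "dy": -0.093, "dz": 0.46, "yaw": 0, "claw": -0.4}, {"dx": 0.071, "dy": -0.093, "dz": 0.51, "yaw": 0, "claw": -0.2}, {"dx": 0.071, "dy": -0.093, "dz": 0.54, "yaw": 0, "claw": 0}, {"dx": 0.071, "dy": -0.093, "dz": 0.546, "yaw": 0, "claw": 0}, {"dx": 0.071, "dy": -0.093, "dz": 0.546, "yaw": 0, "claw": 0}, {"dx": 0.071, "dy": -0.093, "dz": 0.546, "yaw": 0, "claw": 1}, {"dx": 0.071, "dy": -0.093, "dz": 0.546, "yaw": 0, "claw": 1}, {"dx": 0.071, "dy": -0.093, "dz": 0.546, "yaw": 0, "claw": 1}, {"dx": 0.071, "dy": -0.093, "dz": 0.546, "yaw": 0, "claw": 1}]'

```text
time: 26.0
tool_pos: [0.3689, 0.3363, 0.0089]
tool_rot: [-0.0, 0.945, 0.327, 0.001]
contact_force: [0.2, 0.6, 6.4]
gripper_width: 0.293
grasp_force: 62.1
```

```bash
python3 -c "
from h import *
g=slot(.034,.081);print(g)
goto(g[0],g[1],.165,YAW)"
```

```text
[ 0.58381815 -0.11113373]
from [0.3689 0.3363 0.0089] phi 0.666 F [0.2 0.6 6.4] w 0.293 t 26.0
dx,dy,dz,yaw [-0.2142  0.9694 -0.3125] 0.4328
```

>>> send_rows --increments '[{"dx": 0, "dy": 0, "dz": -0.06, "yaw": 0, "claw": 1}, {"dx": 0, "dy": 0, "dz": -0.16, "yaw": 0, "claw": 1}, {"dx": -0.01, "dy": 0.05, "dz": -0.26, "yaw": 0, "claw": 1}, {"dx": -0.03, "dy": 0.13, "dz": -0.313, "yaw": 0.04, "claw": 1}, {"dx": -0.05, "dy": 0.23, "dz": -0.313, "yaw": 0.1, "claw": 1}, {"dx": -0.07, "dy": 0.33, "dz": -0.313, "yaw": 0.16, "claw": 1}, {"dx": -0.09, "dy": 0.43, "dz": -0.313, "yaw": 0.22, "claw": 1}, {"dx": -0.11, "dy": 0.53, "dz": -0.313, "yaw": 0.28, "claw": 1}, {"dx": -0.14, "dy": 0.63, "dz": -0.313, "yaw": 0.33, "claw": 1}, {"dx": -0.16, "dy": 0.73, "dz": -0.313, "yaw": 0.38, "claw": 1}, {"dx": -0.18, "dy": 0.82, "dz": -0.313, "yaw": 0.41, "claw": 1}, {"dx": -0.2, "dy": 0.9, "dz": -0.313, "yaw": 0.43, "claw": 1}, {"dx": -0.21, "dy": 0.95, "dz": -0.313, "yaw": 0.433, "claw": 1}, {"dx": -0.214, "dy": 0.969, "dz": -0.313, "yaw": 0.433, "claw": 1}, {"dx": -0.214, "dy": 0.969, "dz": -0.313, "yaw": 0.433, "claw": 1}, {"dx": -0.214, "dy": 0.969, "dz": -0.313, "yaw": 0.433, "claw": 1}]'

```text
time: 28.0
tool_pos: [0.5826, -0.1103, 0.1637]
tool_rot: [-0.0, 1.0, 0.009, -0.0]
contact_force: [0.2, 0.6, -0.3]
gripper_width: 0.289
grasp_force: 61.3
```

```bash
python3 - <<'E'
from h import *
g=slot(.034,.081)
goto(g[0],g[1],.0585,YAW)
s,im=snap('wrist','w11.png')
b=cv2.imread('pics/w11.png').astype(int)
for x in(240,245):
    col=b[:220,x].sum(1);print(x,[(int(r),int(col[r+1]-col[r])) for r in range(90,215) if abs(col[r+1]-col[r])>80])
for r in(125,150):
    w=b[r,220:300].sum(1);print(r,[(c+220,int(w[c+1]-w[c])) for c in range(79) if abs(w[c+1]-w[c])>60])
a=cv2.imread('pics/w8.png').astype(int);print('diff to w8 on pipette',[(dx,dy,round(float(np.abs(np.roll(b,(dy,dx),(0,1))[100:230,240:278]-a[100:230,240:278]).mean()),1)) for dx in(-2,-1,0,1,2) for dy in(-3,-2,-1,0,1,2,3) if np.abs(np.roll(b,(dy,dx),(0,1))[100:230,240:278]-a[100:230,240:278]).mean()<7])
E
```

```text
from [ 0.5826 -0.1103  0.1637] phi 0.018 F [ 0.2  0.6 -0.3] w 0.289 t 28.0
dx,dy,dz,yaw [0.0026 0.0018 0.2103] 0.0006
240 [(176, -84)]
245 []
125 [(226, -110), (227, -110), (231, 150), (252, -82), (253, -114), (262, 162), (263, 65), (286, -117), (287, -63)]
150 [(227, -136), (231, 136), (252, -96), (253, -113), (262, 193), (275, 64), (285, -106), (286, -61)]
diff to w8 on pipette [(0, -3, 6.3), (0, -2, 5.3), (0, -1, 4.5), (0, 0, 3.9), (0, 1, 4.7), (0, 2, 5.8), (0, 3, 6.8)]
```

Held pose matches the previous pipette to within a pixel; lowering.

>>> send_rows --increments '[{"dx": 0.004, "dy": 0, "dz": 0.02, "yaw": 0, "claw": 1}, {"dx": 0.004, "dy": 0, "dz": 0.07, "yaw": 0, "claw": 1}, {"dx": 0.004, "dy": 0, "dz": 0.12, "yaw": 0, "claw": 1}, {"dx": 0.004, "dy": 0, "dz": 0.16, "yaw": 0, "claw": 1}, {"dx": 0.004, "dy": 0, "dz": 0.185, "yaw": 0, "claw": 1}, {"dx": 0.004, "dy": 0, "dz": 0.2, "yaw": 0, "claw": 1}, {"dx": 0.004, "dy": 0, "dz": 0.21, "yaw": 0, "claw": 1}, {"dx": 0.004, "dy": 0, "dz": 0.217, "yaw": 0, "claw": 1}, {"dx": 0.004, "dy": 0, "dz": 0.224, "yaw": 0, "claw": 1}, {"dx": 0.004, "dy": 0, "dz": 0.224, "yaw": 0, "claw": 1}]'

```text
time: 29.3
tool_pos: [0.5871, -0.1122, 0.0539]
tool_rot: [0.001, 1.0, 0.008, 0.003]
contact_force: [1.4, 0.3, 5.0]
gripper_width: 0.285
grasp_force: 62.3
```

```bash
python3 - <<'E'
from h import *
g=slot(.036,.081)
goto(g[0],g[1],.0425,YAW); print(manip.state()['ft_torque'])
E
```

```text
from [ 0.5871 -0.1122  0.0539] phi 0.016 F [1.4 0.3 5. ] w 0.285 t 29.3
dx,dy,dz,yaw [-0.0026 -0.0022  0.0227] -0.0006
[-0.02041991 -0.78566871 -0.04368949]
```

>>> send_rows --increments '[{"dx": 0, "dy": -0.001, "dz": 0.008, "yaw": 0, "claw": 1}, {"dx": 0, "dy": -0.001, "dz": 0.015, "yaw": 0, "claw": 1}, {"dx": 0, "dy": -0.001, "dz": 0.021, "yaw": 0, "claw": 1}, {"dx": 0, "dy": -0.001, "dz": 0.021, "yaw": 0, "claw": 1}, {"dx": 0, "dy": -0.001, "dz": 0.021, "yaw": 0, "claw": 0.2}, {"dx": 0, "dy": -0.001, "dz": 0.021, "yaw": 0, "claw": 0.15}, {"dx": 0, "dy": -0.001, "dz": 0.021, "yaw": 0, "claw": 0.15}, {"dx": 0, "dy": -0.001, "dz": 0.021, "yaw": 0, "claw": 0.15}, {"dx": 0, "dy": -0.001, "dz": -0.03, "yaw": 0, "claw": 0.15}, {"dx": 0, "dy": -0.001, "dz": -0.1, "yaw": 0, "claw": 0.15}, {"dx": 0, "dy": 0.0, "dz": -0.2, "yaw": 0, "claw": 0.15}, {"dx": -0.03, "dy": 0.08, "dz": -0.3, "yaw": 0, "claw": 0.38}, {"dx": -0.03, "dy": 0.16, "dz": -0.4, "yaw": 0, "claw": 0.38}, {"dx": -0.03, "dy": 0.16, "dz": -0.47, "yaw": 0, "claw": 0.38}, {"dx": -0.03, "dy": 0.16, "dz": -0.47, "yaw": 0, "claw": 0.38}]'

```text
time: 31.18
tool_pos: [0.5727, -0.1932, 0.2916]
tool_rot: [0.002, 1.0, 0.008, 0.004]
contact_force: [0.3, -0.1, 0.3]
gripper_width: 0.311
grasp_force: 0.0
```

```bash
python3 - <<'E'
from h import *
s,im=snap('wrist','w12.png');K,E=cam('wrist',s)
x0,y0=140,20;f=3
c=cv2.resize(im[y0:y0+190,x0:x0+240,::-1],(0,0),fx=f,fy=f,interpolation=cv2.INTER_CUBIC)
for y in(-.081,-.027,.081):
    o=slot(.022,y);ax=np.array([np.cos(YAW)*np.cos(.17),np.sin(YAW)*np.cos(.17),np.sin(.17)])
    print(y,[((proj(K,E,np.r_[o,.0485]+x*ax)-[x0,y0])*f).round(0) for x in(-.0725,.0525,.1425)])
cv2.imwrite('pics/w12b.png',c)
goto(.446,-.193,.2,1.588)
E
```

```text
-0.081 [array([505., 560.]), array([528., 318.]), array([549.,  94.])]
-0.027 [array([401., 561.]), array([408., 318.]), array([414.,  94.])]
0.081 [array([192., 561.]), array([168., 319.]), array([145.,  94.])]
from [ 0.5718 -0.1922  0.2885] phi 0.016 F [ 0.1 -0.3 -0.3] w 0.313 t 31.2
dx,dy,dz,yaw [-0.2521 -0.0027  0.1763] -1.0479
```

View pics/w12b.png

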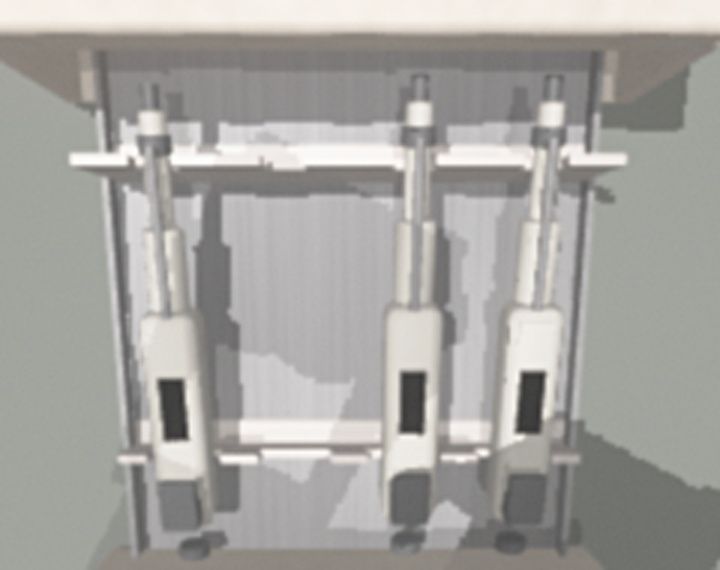

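All three are seated: noses at (153,85), (419,78) and (552,78), each in a rear notch, with handles in the front comb. Now I push the tray home with closed fingers against the bar.

```bash
python3 -c "
from h import *
goto(.41,-.194,.07,YAW)"
```

```text
from [ 0.5718 -0.1922  0.2885] phi 0.016 F [ 0.1 -0.3 -0.3] w 0.313 t 31.2
dx,dy,dz,yaw [-0.3249 -0.0022  0.4361] -0.0006
```

>>> send_rows --increments '[{"dx": -0.1, "dy": 0, "dz": 0, "yaw": 0, "claw": 1}, {"dx": -0.2, "dy": 0, "dz": 0, "yaw": 0, "claw": 1}, {"dx": -0.3, "dy": 0, "dz": 0.04, "yaw": 0, "claw": 1}, {"dx": -0.325, "dy": -0.002, "dz": 0.1, "yaw": 0, "claw": 1}, {"dx": -0.325, "dy": -0.002, "dz": 0.2, "yaw": 0, "claw": 1}, {"dx": -0.325, "dy": -0.002, "dz": 0.3, "yaw": 0, "claw": 1}, {"dx": -0.325, "dy": -0.002, "dz": 0.39, "yaw": 0, "claw": 1}, {"dx": -0.325, "dy": -0.002, "dz": 0.436, "yaw": 0, "claw": 1}, {"dx": -0.325, "dy": -0.002, "dz": 0.436, "yaw": 0, "claw": 1}]'

```text
time: 32.35
tool_pos: [0.4058, -0.191, 0.0645]
tool_rot: [-0.003, 1.0, 0.009, -0.004]
contact_force: [0.1, 0.1, 0.8]
gripper_width: 0.002
grasp_force: 0.0
```

```bash
python3 -c "
from h import *
goto(.66,-.19,.07,YAW)"
```

```text
from [ 0.4058 -0.191   0.0645] phi 0.017 F [0.1 0.1 0.8] w 0.002 t 32.4
dx,dy,dz,yaw [ 0.5084  0.0068 -0.0147] 0.0002
```

>>> send_rows --increments '[{"dx": 0.03, "dy": 0.002, "dz": -0.005, "yaw": 0, "claw": 1}, {"dx": 0.042, "dy": 0.002, "dz": -0.01, "yaw": 0, "claw": 1}, {"dx": 0.05, "dy": 0.003, "dz": -0.01, "yaw": 0, "claw": 1}, {"dx": 0.06, "dy": 0.003, "dz": -0.01, "yaw": 0, "claw": 1}, {"dx": 0.075, "dy": 0.003, "dz": -0.01, "yaw": 0, "claw": 1}, {"dx": 0.095, "dy": 0.003, "dz": -0.01, "yaw": 0, "claw": 1}, {"dx": 0.12, "dy": 0.003, "dz": -0.01, "yaw": 0, "claw": 1}, {"dx": 0.145, "dy": 0.003, "dz": -0.01, "yaw": 0, "claw": 1}, {"dx": 0.17, "dy": 0.003, "dz": -0.01, "yaw": 0, "claw": 1}, {"dx": 0.195, "dy": 0.003, "dz": -0.01, "yaw": 0, "claw": 1}, {"dx": 0.22, "dy": 0.003, "dz": -0.01, "yaw": 0, "claw": 1}, {"dx": 0.245, "dy": 0.003, "dz": -0.01, "yaw": 0, "claw": 1}, {"dx": 0.27, "dy": 0.003, "dz": -0.01, "yaw": 0, "claw": 1}, {"dx": 0.295, "dy": 0.003, "dz": -0.01, "yaw": 0, "claw": 1}, {"dx": 0.32, "dy": 0.003, "dz": -0.01, "yaw": 0, "claw": 1}, {"dx": 0.345, "dy": 0.003, "dz": -0.01, "yaw": 0, "claw": 1}, {"dx": 0.37, "dy": 0.003, "dz": -0.01, "yaw": 0, "claw": 1}, {"dx": 0.39, "dy": 0.003, "dz": -0.01, "yaw": 0, "claw": 1}, {"dx": 0.4, "dy": 0.003, "dz": -0.01, "yaw": 0, "claw": 1}, {"dx": 0.405, "dy": 0.003, "dz": -0.01, "yaw": 0, "claw": 1}]'

```text
time: 34.85
tool_pos: [0.6115, -0.1913, 0.0738]
tool_rot: [-0.0, 1.0, 0.008, -0.0]
contact_force: [-2.2, -0.6, 2.6]
gripper_width: -0.001
grasp_force: 0.8
```

```bash
python3 -c "
from h import *
goto(.66,-.19,.07,YAW)"
```

```text
from [ 0.6115 -0.1913  0.0738] phi 0.017 F [-2.2 -0.6  2.6] w -0.001 t 34.9
dx,dy,dz,yaw [ 0.097  -0.0011  0.0077] -0.0002
```

>>> send_rows --increments '[{"dx": 0.01, "dy": 0, "dz": 0.003, "yaw": 0, "claw": 1}, {"dx": 0.025, "dy": 0, "dz": 0.006, "yaw": 0, "claw": 1}, {"dx": 0.045, "dy": 0, "dz": 0.006, "yaw": 0, "claw": 1}, {"dx": 0.065, "dy": 0, "dz": 0.006, "yaw": 0, "claw": 1}, {"dx": 0.078, "dy": 0, "dz": 0.006, "yaw": 0, "claw": 1}, {"dx": 0.085, "dy": 0, "dz": 0.006, "yaw": 0, "claw": 1}, {"dx": 0.09, "dy": 0, "dz": 0.006, "yaw": 0, "claw": 1}, {"dx": 0.09, "dy": 0, "dz": 0.006, "yaw": 0, "claw": 1}]'

```text
time: 35.85
tool_pos: [0.6567, -0.1908, 0.071]
tool_rot: [0.0, 1.0, 0.008, 0.001]
contact_force: [-0.6, 0.5, 0.2]
gripper_width: 0.004
grasp_force: 0.0
```

>>> send_rows --increments '[{"dx": 0.004, "dy": 0, "dz": 0, "yaw": 0, "claw": 1}, {"dx": 0.008, "dy": 0, "dz": 0, "yaw": 0, "claw": 1}, {"dx": 0.008, "dy": 0, "dz": 0, "yaw": 0, "claw": 1}]'

```text
time: 36.22
tool_pos: [0.6605, -0.1908, 0.0709]
tool_rot: [0.0, 1.0, 0.008, 0.0]
contact_force: [-0.5, -0.2, -0.7]
gripper_width: 0.001
grasp_force: 0.3
```

>>> send_rows --increments '[{"dx": 0.004, "dy": 0, "dz": 0, "yaw": 0, "claw": 1}, {"dx": 0.008, "dy": 0, "dz": 0, "yaw": 0, "claw": 1}, {"dx": 0.008, "dy": 0, "dz": 0, "yaw": 0, "claw": 1}]'

```text
time: 36.6
tool_pos: [0.6608, -0.1908, 0.0708]
tool_rot: [-0.0, 1.0, 0.008, -0.005]
contact_force: [-14.7, 1.1, 8.9]
gripper_width: -0.0
grasp_force: 7.5
```

The tray has hit its home stop (14.7 N, at the predicted x). Now I retreat and check.

>>> send_rows --increments '[{"dx": -0.02, "dy": 0, "dz": 0, "yaw": 0, "claw": 1}, {"dx": -0.08, "dy": 0, "dz": 0, "yaw": 0, "claw": 1}, {"dx": -0.16, "dy": 0, "dz": 0, "yaw": 0, "claw": 1}, {"dx": -0.22, "dy": 0, "dz": -0.08, "yaw": 0, "claw": 1}, {"dx": -0.24, "dy": 0, "dz": -0.2, "yaw": 0, "claw": 1}, {"dx": -0.24, "dy": 0, "dz": -0.32, "yaw": 0, "claw": 1}, {"dx": -0.24, "dy": 0, "dz": -0.36, "yaw": 0, "claw": 1}, {"dx": -0.24, "dy": 0, "dz": -0.36, "yaw": 0, "claw": 1}, {"dx": -0.24, "dy": 0, "dz": -0.36, "yaw": 0, "claw": 1}]'

```text
time: 37.72
tool_pos: [0.5434, -0.1922, 0.2479]
tool_rot: [-0.001, 1.0, 0.008, -0.002]
contact_force: [0.2, 0.2, -0.6]
gripper_width: -0.001
grasp_force: 0.0
```

```bash
python3 - <<'E'
from h import *
s,im=snap('wrist','w13.png');K,E=cam('wrist',s);print(s['tool_pos'],s['contact_force'])
# bar edge rows at columns beside the stems, mapped to world x at bar height
g=cv2.cvtColor(im,cv2.COLOR_RGB2GRAY).astype(int)
h=np.array([.677,-.190,.082]);u,v=proj(K,E,h);print('bar expected',u,v)
for c in(int(u)-10,int(u),int(u)+10):
    print(c,g[int(v)-14:int(v)+14,c].tolist())
print([ray(K,E,u,v+k,.082)[0].round(4) for k in(-2,0,2)])
E
```

```text
[ 0.5433594  -0.19216901  0.24794904] [ 0.20626602  0.20949558 -0.6277075 ]
bar expected 257.5007782725776 45.98832005677554
247 [135, 135, 136, 136, 136, 134, 134, 152, 184, 185, 188, 202, 214, 224, 232, 226, 211, 194, 184, 169, 150, 146, 170, 174, 180, 190, 195, 194]
257 [136, 136, 135, 135, 135, 135, 136, 152, 183, 185, 187, 201, 213, 224, 231, 225, 211, 195, 184, 169, 150, 147, 168, 180, 191, 195, 192, 193]
267 [135, 135, 134, 136, 135, 136, 132, 134, 148, 177, 190, 200, 214, 222, 229, 224, 210, 195, 185, 169, 150, 146, 168, 180, 191, 193, 192, 193]
[np.float64(0.6788), np.float64(0.677), np.float64(0.6752)]
```

```bash
python3 -c "
from plant import manip
print(manip.job_done())"
```

```text
the job is handed in; nothing more can be done
None
```

I racked all three pipettes on the bench, pushed the tray to its home stop and handed in the job at about 38 s; the bottles were left standing, and no verdict was returned.

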